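Put the two weld-table trays in their right places and load them

TASK

The square tray and the round tray stand on each other's base plates: first swap them, so that each stands centred on the plate of its own shape, the square one lined up with its plate's edges. Only then lay every ceramic backing bar flat in the square tray and every steel T offcut flat in the round tray, picking up the brittle ceramic bars with a light grip. Leave the spray can, the magnet and the hammer alone, and let go of everything at the end.

Things in the scene. Friction and masses are not known exactly. Their poses are not given: they have to be found in the camera images.
- square_plate: fixed square base plate of dark steel, 176 x 176 x 6 mm, lying on the table; origin: centre of its underside (its top is 6 mm higher); x and y along its edges
- round_plate: fixed round base plate of dark steel, 176 mm in diameter, 6 mm thick, lying on the table; origin: centre of its underside (its top is 6 mm higher)
- square_tray: square aluminium tray, 150 x 150 mm outside, x and y along its edges, 0.3 kg, open on top: floor 5 mm thick, walls 4 mm thick and 30 mm high. Upright grip tab across the middle, 10 mm thick (x), 40 mm wide (y), top 75 mm above the underside: pinch it from above across its thickness. Free bay on either side (+x, -x). Origin: centre of the underside, z up. Each bay is 66 mm (x) by 142 mm (y).
- round_tray: round aluminium tray, 150 mm outside diameter, 0.3 kg, open on top: floor 5 mm thick, walls 4 mm thick and 30 mm high. Upright grip tab across the middle, 10 mm thick (x), 40 mm wide (y), top 75 mm above the underside: pinch it from above across its thickness. Free bay on either side (+x, -x). Origin: centre of the underside, z up. Each bay is a half-moon, 66 mm deep.
- bar1: ceramic backing bar, white with a grey strip on top, 64 (x) x 20 (y) x 24 mm (z), 0.08 kg; may be absent. Brittle: breaks if the two fingers together press on it with more than 120 N in all. Starts loose on the table; origin: centre of the underside, long axis x, z up. Lift it across its 20 mm width.
- bar1_mid (a point): the middle of that bar, 12 mm above its origin
- bar2: ceramic backing bar, white with a grey strip on top, 64 (x) x 20 (y) x 24 mm (z), 0.08 kg; may be absent. Brittle: breaks if the two fingers together press on it with more than 120 N in all. Starts loose on the table; origin: centre of the underside, long axis x, z up. Lift it across its 20 mm width.
- bar2_mid (a point): the middle of that bar, 12 mm above its origin
- bar3: ceramic backing bar, white with a grey strip on top, 64 (x) x 20 (y) x 24 mm (z), 0.08 kg; may be absent. Brittle: breaks if the two fingers together press on it with more than 120 N in all. Starts loose on the table; origin: centre of the underside, long axis x, z up. Lift it across its 20 mm width.
- bar3_mid (a point): the middle of that bar, 12 mm above its origin
- tee1: offcut of dark steel T-section, flange down, web standing up: 66 mm long (x), flange 32 mm wide (y) and 8 mm thick, web 8 mm thick (y) along the middle, its top 31 mm above the underside, 0.2 kg; may be absent. Starts loose on the table; origin: centre of the underside, z up. Grip it by the web.
- tee1_mid (a point): the middle of that offcut, 15.5 mm above its origin
- tee2: offcut of dark steel T-section, flange down, web standing up: 66 mm long (x), flange 32 mm wide (y) and 8 mm thick, web 8 mm thick (y) along the middle, its top 31 mm above the underside, 0.2 kg; may be absent. Starts loose on the table; origin: centre of the underside, z up. Grip it by the web.
- tee2_mid (a point): the middle of that offcut, 15.5 mm above its origin
- spray: bystander: yellow spray can, 60 mm in diameter, 170 mm tall, standing; origin: centre of the underside
- magnet: bystander: red L-shaped welding magnet, 100 mm long, 20 mm thick, 100 mm tall at its +x end; origin: centre of the underside
- hammer: bystander: hammer lying beyond the work, crosswise to the robot; origin: about its middle, on the table
Things that resemble listed ones, but are neither listed nor needed, are in the scene too. Leave any yellow look-alike of the tee1 alone. Leave any green look-alike of the bar3 alone.

How it is judged:
By the outcome, as a careful person would: the job done as asked, in the order asked, and still so for the second after the job is handed in, with the robot touching nothing.
Of bar1, bar2, bar3, tee1, tee2 only 3 to 5 are there at a start; the rules pass over those that are not, and their reading is None.
At some moment in a run one of square_tray, round_tray, bar1, bar2, bar3, tee1, tee2 may be knocked a few centimetres aside while the robot is not near it.
Once in a run the grip may slacken for a moment while it holds something.
It also fails if it takes over 210 s, if anything falls off the work surface, if the arm or the gripper's body presses on something with over 40 N, if the wrist force passes 120 N, or if a joint passes its speed limit or range.

ROBOT

A 7-joint arm with a two-finger parallel gripper is mounted at the origin on the work surface. World frame = base frame: x ahead of the robot, y to its left, z up, the work surface at z = 0. Lengths are in mm, angles in rad, forces in N, time in s.
With the tool pointing down it reaches from about 425 to 875 mm from the base axis. Payload 4.7 kg.
Tool frame: the origin (TCP) lies midway between the tips of the shut fingers; the grasp point (between the pads) lies 19 mm behind it (manip.grip_point_offset is the distance from the TCP to the grasp point, in mm); z points along the fingers, y is the line along which they close (so a half turn about z gives the same grasp; the last joint's range is limited). The gripper opens to 85 mm and grips with 20 to 120 N. Pads are 22 mm wide; open, the fingers measure 114 mm over their backs; the gripper's body (76 mm by 85 mm) begins 54 mm behind the grasp point. The pads swing forward as they close: fully open they stand 13 mm farther back than shut.
Start: joints at [-1.254, 0.321, -0.07, 1.45, 0.023, 1.371, -0.057], TCP at [193.855, 620.442, 204.949] pointing down, gripper open.
Joint ranges: [-2.86, 2.86], [-0.3, 2.09], [-1.38, 1.24], [0.06, 2.45], [-1.56, 4.7], [0.09, 2.05], [-2.69, 2.69]. Speed limits (rad/s): [2.57, 2.57, 3.14, 3.14, 3.14, 3.14, 3.14].

INTERFACE

Orientations are given as a rotation vector (axis times angle).
In Python, from bench import manip, cams, nets gives the robot as it stands.
- The arm moves only by the shell command python3 -m inch 'ROWS' [FORCE]. ROWS is JSON, a list of rows, each an object with "translation": the shift along the tool's x, y, z in units of 25 mm (1.0 is 25 mm), a list of three; "rot": the turn, a rotation vector about the tool's x, y, z in degrees, a list of three; "gripper": the opening, from 0 (shut) to 1 (fully open). A call has exactly 8 rows; each row is the pose to reach, as a shift and turn from the pose commanded when the call began, along the tool's axes at that moment; what a row does not reach only later rows make up. A row lasts 1/10 s, in which the tool goes at most 50 mm and 8.59 degrees, less where a joint would pass 70% of its speed; a pose out of reach is approached as far as the arm can. A call with a gripper value outside its range is refused whole. The fingers move at their own pace and stop on an object; FORCE is the grip in N (left out, the last holds). Time passes only in rows, so rows that repeat a pose let the fingers close, or fill a call up. It gives the time, the measured TCP pose, the force, the opening and the grip force at its end, in the units of the state.
- manip.get_obs(): the state, without advancing time (a new reading comes with each control period).
- cams.snapshot(name): name is "scene" or "side" or "wrist"; returns a dict with "frame" (480x640x3 uint8, red, green, blue), "z_map" (480x640 float32, mm along the optical axis (not along the pixel's ray), 0 where there is no reading), "fov_y" (degrees; the focal length in pixels is half the picture's height over the tangent of half this angle, whatever the lens; pixels are square), "cx", "cy" (the principal point, pixels), "rvec" (rotation vector, rad) and "tvec" (3), from world to camera coordinates, as OpenCV has them. Camera axes: x right, y down, z forward; pixel columns grow to the right and rows downward; lengths in mm; the calibration is good to about 2 mm. A picture is of the moment at which its call begins.
- manip.job_done(): hands the job in; it is judged then, once.
Trained networks look in the newest picture that a camera, given by its name, has taken for a name from the list of things; names that differ only in an ending like _2 or _b are one class to them, and where a whole thing is asked for, a point or a joint stands for the part that bears it (a point fixed in the world has none). Each returns a list of dicts, best first, with "p" (0 to 1); they miss things now and then, are a little off and sometimes report something else, mostly with a low value. They report only what shows in the picture. A call takes as long as a camera call. They do not tell look-alikes from the thing itself.
- nets.outline_of(name, camera): "pixels" (480x640 bool, what is visible of it) and "box" ([left, top, width, height] in pixels, round what is visible of it).
- nets.spot_point(name, camera): "xy" ([column, row] in pixels: a listed point, or the origin of a listed thing).
The state is a dict: "time": time; "joints": joint angles; "qvel": joint speeds; "joint_efforts": joint torques, N m; "tool_pos": TCP position; "tcp_rot": TCP orientation; "wrist_force": force on the tool from outside, world axes, zero at the start; "ft_torque": the same for the moment, N m; "opening": opening from 0.0 (shut) to 1.0 (fully open); "grip_force": force on a finger pad.
Only numpy, scipy, OpenCV 4.12 (cv2) and the standard library are available. Lean on these libraries where they do the work, as an engineer would, in place of code of your own. Each camera call takes 0.05 s, during which the arm holds its last target. There are 200 camera calls.

## Working session

There is one attempt and no reset: what is moved stays moved. The work goes in short steps, Python scripts to look and compute and a shell command to move; the robot and the scene stay as the last step left them, time stands still between calls to the robot, and variables do not carry over. Pictures are saved under pics/ and viewed, at most 17 in all, crops included, and the job is handed in when it is done.

```bash
ls; mkdir -p pics; cat > h.py <<'E'
import numpy as np, cv2
from bench import manip, cams, nets
def snap(n):
    s=cams.snapshot(n); return s
def cam(s):
    R,_=cv2.Rodrigues(np.array(s["rvec"],float)); t=np.array(s["tvec"],float).ravel()
    f=240/np.tan(np.radians(s["fov_y"])/2); return R,t,f
def cloud(s):
    R,t,f=cam(s); z=s["z_map"].astype(float); v,u=np.mgrid[0:480,0:640]
    P=np.stack([(u-s["cx"])/f*z,(v-s["cy"])/f*z,z],-1)
    W=(P-t)@R; W[z==0]=np.nan; return W
def proj(s,p):
    R,t,f=cam(s); c=R@np.array(p,float)+t; return [c[0]/c[2]*f+s["cx"],c[1]/c[2]*f+s["cy"]]
def save(s,n): cv2.imwrite("pics/"+n,s["frame"][:,:,::-1])
E
python3 - <<'E'
from h import *
for n in ("scene","side"):
    s=snap(n); save(s,n+"0.png"); R,t,f=cam(s); print(n,-R.T@t,R[2],f)
    W=cloud(s)
    for k in "square_plate round_plate square_tray round_tray bar1 tee1 spray magnet hammer".split():
        for o in nets.outline_of(k,n)[:6]:
            if o["p"]<.2: continue
            q=W[o["pixels"]]; q=q[~np.isnan(q[:,0])]
            col=s["frame"][o["pixels"]].mean(0).astype(int)
            print(k,round(o["p"],2),o["box"],np.round(np.median(q,0)) if len(q) else None,np.round(np.percentile(q,98,axis=0)) if len(q) else 0,col)
print(manip.get_obs())
E
```

```text
pics
scene [1327.20246791  298.00309144  586.93088123] [-0.76326397 -0.31493221 -0.5641328 ] 441.8199072150511
square_plate 0.63 [416.9, 233.2, 81.7, 55.7] [520. 317.   6.] [543. 367.   9.] [60 59 60]
round_plate 0.73 [211.0, 201.2, 63.4, 24.0] [ 489. -259.    5.] [ 510. -227.    8.] [58 58 57]
square_tray 0.6 [213.2, 178.7, 62.2, 46.7] [ 433. -295.   18.] [ 526. -204.   76.] [115 117 112]
round_tray 0.81 [429.5, 222.5, 66.6, 50.8] [459. 277.  20.] [529. 344.  79.] [107 109 104]
bar1 0.9 [390.6, 293.3, 24.8, 32.7] [692. 200.  23.] [716. 217.  27.] [134 135 132]
bar1 0.88 [343.8, 274.3, 21.5, 27.3] [673. 100.  24.] [697. 108.  27.] [138 139 136]
bar1 0.75 [268.8, 226.8, 18.3, 22.5] [ 551. -126.   23.] [ 568. -105.   26.] [44 85 50]
bar1 0.66 [258.4, 255.2, 23.4, 28.6] [676. -87.  23.] [696. -78.  26.] [133 134 130]
bar1 0.6 [497.3, 257.5, 58.0, 100.4] [711. 399. 109.] [718. 428. 172.] [99 86 47]
tee1 0.81 [206.8, 248.2, 23.8, 27.0] [ 692. -203.    9.] [ 715. -187.   32.] [51 50 50]
tee1 0.73 [161.3, 284.3, 34.9, 33.1] [ 815. -216.   12.] [ 844. -195.   33.] [139 124  50]
tee1 0.59 [29
[... 2141 characters left out ...]
[-1.25386539,  0.3209974 , -0.07009473,  1.45048791,  0.02259932,
        1.37078405, -0.05692057]), 'qvel': array([-4.28671684e-04, -5.49313238e-06, -5.96532915e-05, -1.22801391e-03,
        3.36974683e-04,  1.79565503e-03,  8.53773819e-04]), 'joint_efforts': array([ 6.24489276e-04, -4.93403578e+01, -3.81005164e-01, -3.14571011e+01,
        1.34017569e-02,  1.74203844e-03,  3.00440581e-05]), 'tool_pos': array([193.8823118 , 620.44585564, 204.95625789]), 'tcp_rot': array([4.73871963e-01, 3.10558767e+00, 1.61787873e-04]), 'wrist_force': array([-0.44842138, -0.14473437, -0.14444966]), 'ft_torque': array([-0.0324649 , -0.00832961,  0.02450922]), 'grip_force': 0.0, 'opening': 1.0009846886378113}
```

View pics/scene0.png

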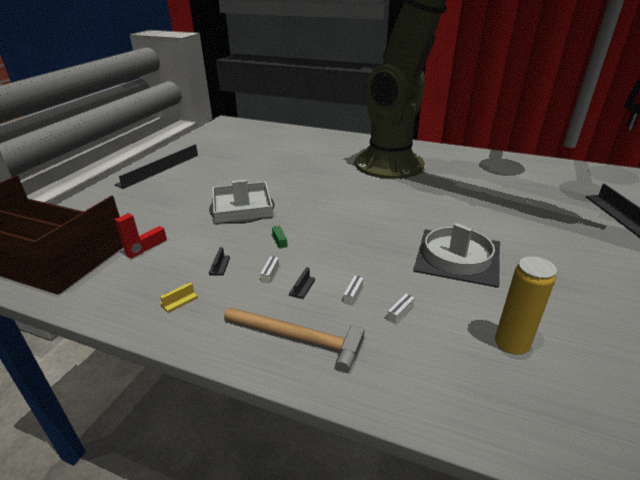

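View pics/side0.png

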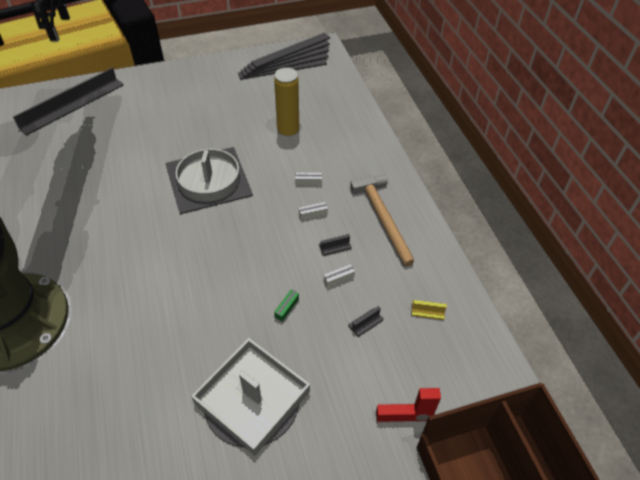

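```bash
cat >> h.py <<'E'
def rect(q,zlo,zhi,er=1.0):
    q=q[(q[:,2]>zlo)&(q[:,2]<zhi)][:,:2].astype(np.float32)
    if len(q)<5: return None
    (c,wh,a)=cv2.minAreaRect(q)
    if wh[0]<wh[1]: wh=wh[::-1]; a+=90
    return np.round(c,1),np.round(wh,1),round((a+90)%180-90,1),len(q)
def near(W,c,r):
    q=W.reshape(-1,3); q=q[~np.isnan(q[:,0])]; return q[np.hypot(q[:,0]-c[0],q[:,1]-c[1])<r]
def circ(q):
    A=np.c_[2*q[:,:2],np.ones(len(q))]; x=np.linalg.lstsq(A,(q[:,:2]**2).sum(1),rcond=None)[0]
    return x[:2],np.sqrt(x[2]+x[0]**2+x[1]**2)
E
python3 - <<'E'
from h import *
for n in ("scene","side"):
    s=snap(n); W=cloud(s)
    print(n,"tablez",np.nanmedian(near(W,(600,50),40)[:,2]))
    for nm,c in (("round_tray",(450,280)),("square_tray",(430,-285))):
        q=near(W,c,130)
        print(nm,"tab",rect(q,50,80),"tabtop",rect(q,71,80),"rim",rect(q,27,33),"plate",rect(q,3,9))
    for nm,c in (("bar",(690,200)),("bar",(670,100)),("bar",(672,-87)),("tee",(690,-205)),("tee",(690,-8))):
        q=near(W,c,45); print(nm,rect(q,10,40),"top",rect(q,20 if nm=='bar' else 26,40),np.round(np.percentile(q[:,2],99),1))
E
```

```text
scene tablez -0.7753765758892235
round_tray tab (array([458.2, 273.6]), array([40.6, 12.5]), 79.1, 220) tabtop (array([458.6, 273.3]), array([40.2,  9.8]), 79.0, 64) rim (array([458.3, 274.9]), array([143.6, 143.5]), -87.0, 320) plate (array([448.2, 273.9]), array([238.7, 235.7]), -18.8, 1258)
square_tray tab (array([ 431. , -296.9]), array([39.8, 12.8]), -59.2, 162) tabtop (array([ 430.2, -296.9]), array([39. , 11.5]), -59.2, 50) rim (array([ 428.9, -297. ]), array([155.6, 147.4]), 33.7, 236) plate (array([ 435.9, -295.8]), array([201.3, 198.6]), -87.8, 291)
bar (array([684.2, 199.1]), array([66. , 21.1]), -18.6, 365) top (array([684.2, 199.1]), array([66. , 21.1]), -18.7, 272) 26.3
bar (array([664.1,  97.9]), array([66.3, 20.4]), -0.8, 293) top (array([664.1,  97.7]), array([66.3, 20. ]), -0.8, 230) 26.3
bar (array([664. , -92.1]), array([66.4, 21.1]), 8.9, 261) top (array([663.9, -92.1]), array([66.4, 21.1]), 8.9, 186) 26.0
tee (array([ 680. , -204.8]), array([69.5, 19.2]), 17.7, 173) top (array([ 682.2, -209.3]), array([66.8,  9.1]), 18.6, 88) 32.1
tee (array([682.1,  -3.1]), arr
[... 584 characters left out ...]
 458) plate (array([ 433.1, -291.8]), array([241.6, 241.3]), -36.9, 3282)
bar (array([680.2, 198.2]), array([62.9, 27.8]), -18.9, 258) top (array([680.1, 198.3]), array([62.4, 24.2]), -16.7, 167) 26.8
bar (array([660.9,  95.7]), array([64.8, 26.4]), 0.6, 286) top (array([660.8,  95.8]), array([64.4, 23. ]), -0.5, 188) 26.1
bar (array([660.7, -93.4]), array([64.6, 23.9]), 8.2, 334) top (array([660.8, -93.6]), array([64.6, 23.6]), 6.9, 233) 25.9
tee (array([ 678.7, -209.1]), array([65.6, 27.7]), 27.1, 250) top (array([ 679.3, -210.6]), array([65.1, 10.2]), 19.4, 138) 31.9
tee (array([679.7, -12.6]), array([65.9, 21.4]), 4.4, 248) top (array([679.8, -10.2]), array([65. , 15.1]), -0.7, 108) 31.5
```

```bash
cat >> h.py <<'E'
from scipy.spatial.transform import Rotation as Ro
def go(x,y,z,psi):
    "print shift (25 mm units, tool axes) and turn (deg) to reach TCP x,y,z with tool x at psi deg, pointing down"
    o=manip.get_obs(); R=Ro.from_rotvec(o["tcp_rot"]).as_matrix(); p=np.radians(psi)
    T=np.array([[np.cos(p),np.sin(p),0],[np.sin(p),-np.cos(p),0],[0,0,-1]])
    d=R.T@(np.array([x,y,z])-o["tool_pos"])/25; r=Ro.from_matrix(R.T@T).as_rotvec(degrees=True)
    print("GO",np.round(d,2).tolist(),np.round(r,1).tolist(),"psi now",round(np.degrees(np.arctan2(R[1,0],R[0,0])),1),"time",round(o["time"],2),"pos",np.round(o["tool_pos"],1),"open",round(o["opening"],3),"grip",round(float(o["grip_force"]),1),"F",np.round(o["wrist_force"],1))
E
python3 - <<'E'
from h import *
s=snap("wrist"); R,t,f=cam(s); o=manip.get_obs(); T=Ro.from_rotvec(o["tcp_rot"]).as_matrix()
print("cam in tool",T.T@(-R.T@t-o["tool_pos"]),"axis",T.T@R[2],"f",f)
go(440,250,300,90)
E
```

```text
cam in tool [  67.6754559     0.48387182 -169.24749908] axis [-0.26683232 -0.00110594  0.96374234] f 383.7444643285241
GO [-13.82, -11.21, -3.8] [0.0, -0.0, 72.7] psi now 162.7 time 1.15 pos [193.9 620.5 205. ] open 1.002 grip 0.0 F [ 0.7  0.5 -0.1]
```

```bash
python3 -m inch '[{"translation":[-1,-0.7,-0.5],"rot":[0,0,4],"gripper":1},{"translation":[-3,-2,-1],"rot":[0,0,10],"gripper":1},{"translation":[-5,-3.4,-1.7],"rot":[0,0,17],"gripper":1},{"translation":[-7,-4.8,-2.3],"rot":[0,0,24],"gripper":1},{"translation":[-8.7,-6,-2.8],"rot":[0,0,31],"gripper":1},{"translation":[-10.4,-7.2,-3.3],"rot":[0,0,37],"gripper":1},{"translation":[-11.5,-8,-3.6],"rot":[0,0,41],"gripper":1},{"translation":[-12.1,-8.4,-3.8],"rot":[0,0,42.7],"gripper":1}]' 60
cat > look.py <<'E'
import sys; from h import *
s=snap("wrist"); W=cloud(s); save(s,sys.argv[1])
for a in sys.argv[2:]:
    k,x,y=a.split(","); c=(float(x),float(y))
    if k=="tray":
        q=near(W,c,75); q=q[q[:,2]>-9]; c=np.median(q[q[:,2]>50][:,:2],0) if (q[:,2]>50).any() else c
        q=near(W,c,130)
        print(k,"tab",rect(q,50,80),"top",rect(q,71,80),"rim",rect(near(W,c,112),26,34),"z",np.percentile(q[:,2],[2,99]))
    else:
        q=near(W,c,45); print(k,rect(q,20 if k=="bar" else 26,40),"all",rect(q,4,40),"z99",np.percentile(q[:,2],99))
go(0,0,0,0)
E
python3 look.py w1.png tray,455,274
python3 - <<'E'
from h import *
s=snap("wrist")
for k in("square_plate","round_tray"):
    for o in nets.outline_of(k,"wrist")[:2]:
        m=o["pixels"]; q=cloud(s)[m]; print(k,o["p"],o["box"],rect(q,3,9),s["z_map"][m].min())
W=cloud(s); q=near(W,(455,274),60); print(np.nanmedian(near(W,(560,180),25)[:,2]))
E
```

```text
time: 1.95
tool_pos: [421.1, 327.7, 300.8]
tcp_rot: [1.575, 2.718, 0.002]
wrist_force: [0.3, 0.6, 0.4]
opening: 0.999
grip_force: 0.0
tray tab (array([452.3, 275.3]), array([39.6, 10.7]), 68.4, 271) top (array([452.4, 275.2]), array([39.4, 10.5]), 68.4, 100) rim (array([441.3, 301.8]), array([145.9,  91.7]), 26.4, 202) z [ -0.75750061 424.57930338]
GO [-2.8, -21.25, 12.03] [0.5, -0.2, 119.1] psi now 119.1 time 2.0 pos [428.2 319.7 303.3] open 1.005 grip 0.0 F [ 5.5 -6.1  2.2]
square_plate 0.69 [227.2, 136.2, 189.7, 179.4] (array([450.7, 277.8]), array([176.3, 175.9]), 2.9, 6806) 0.0
square_plate 0.5 [418.9, 339.8, 31.1, 40.9] (array([652.6, 209.9]), array([20. ,  6.9]), 53.6, 33) 0.0
round_tray 0.67 [256.3, 174.7, 127.9, 121.7] (array([450.9, 264.8]), array([148.6, 122.3]), -7.0, 29) 0.0
round_tray 0.38 [365.9, 391.9, 43.2, 37.5] (array([659.7, 105.9]), array([65.8, 19.1]), 15.9, 107) 0.0
0.5948609237560898
```

View pics/w1.png

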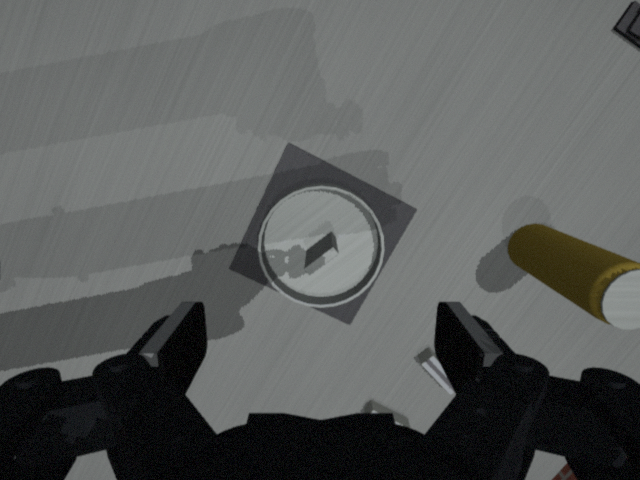

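```bash
python3 -c "
from h import *
go(452.4,275.2,120,68.4)"
```

```text
GO [-2.5, 0.02, 7.22] [0.0, -0.1, 51.4] psi now 119.8 time 2.15 pos [420.8 329.  300.5] open 1.003 grip 0.0 F [-1.3  0.9 -0.3]
```

```bash
python3 -m inch '[{"translation":[-0.2,0,0.6],"rot":[0,0,5],"gripper":1},{"translation":[-0.7,0,1.8],"rot":[0,0,13],"gripper":1},{"translation":[-1.2,0,3.2],"rot":[0,0,21],"gripper":1},{"translation":[-1.7,0,4.6],"rot":[0,0,29],"gripper":1},{"translation":[-2.1,0,5.8],"rot":[0,0,37],"gripper":1},{"translation":[-2.4,0,6.7],"rot":[0,0,44],"gripper":1},{"translation":[-2.5,0,7.2],"rot":[0,0,49.5],"gripper":1},{"translation":[-2.5,0,7.22],"rot":[0,0,51.4],"gripper":1}]' 60
python3 look.py w2.png tray,452,275
python3 -c "
from h import *
go(452.4,275.2,42,68.4)"
```

```text
time: 2.95
tool_pos: [448.5, 276.0, 116.4]
tcp_rot: [-2.596, -1.769, 0.008]
wrist_force: [0.4, 0.3, -0.3]
opening: 1.0
grip_force: 0.0
tray tab (array([454. , 279.9]), array([30.4,  9.9]), 68.2, 198) top (array([454.1, 279.9]), array([30.4,  9.7]), 68.6, 77) rim (array([451.9, 274.5]), array([142.1, 142. ]), 9.5, 1847) z [ -0.61985613 239.52822003]
GO [-16.85, -12.66, 4.77] [-0.0, 0.2, 68.6] psi now 68.6 time 3.0 pos [448.9 276.7 117.4] open 1.003 grip 0.0 F [-0.3  1.1 -0.1]
GO [0.0, 0.16, 3.02] [-0.1, 0.2, 0.2] psi now 68.6 time 3.0 pos [448.9 276.7 117.4] open 1.003 grip 0.0 F [-0.3  1.1 -0.1]
```

```bash
python3 -m inch '[{"translation":[0,0.1,0.5],"rot":[0,0,0],"gripper":1},{"translation":[0,0.16,1.3],"rot":[0,0,0],"gripper":1},{"translation":[0,0.16,2.1],"rot":[0,0,0],"gripper":1},{"translation":[0,0.16,2.7],"rot":[0,0,0],"gripper":1},{"translation":[0,0.16,3],"rot":[0,0,0],"gripper":1},{"translation":[0,0.16,3],"rot":[0,0,0],"gripper":1},{"translation":[0,0.16,3],"rot":[0,0,0],"gripper":0.3},{"translation":[0,0.16,3],"rot":[0,0,0],"gripper":0}]' 80
python3 -m inch '[{"translation":[0,0,0],"rot":[0,0,0],"gripper":0},{"translation":[0,0,0],"rot":[0,0,0],"gripper":0},{"translation":[0,0,0],"rot":[0,0,0],"gripper":0},{"translation":[0,0,0],"rot":[0,0,0],"gripper":0},{"translation":[0,0,0],"rot":[0,0,0],"gripper":0},{"translation":[0,0,0],"rot":[0,0,0],"gripper":0},{"translation":[0,0,0],"rot":[0,0,0],"gripper":0},{"translation":[0,0,0],"rot":[0,0,0],"gripper":0}]' 100
python3 -c "
from h import *
go(510,60,130,68.4)"
```

```text
time: 3.8
tool_pos: [455.5, 274.8, 45.3]
tcp_rot: [-2.595, -1.77, -0.003]
wrist_force: [0.8, 0.2, -0.0]
opening: 0.69
grip_force: 0.0
time: 4.6
tool_pos: [454.8, 274.5, 45.1]
tcp_rot: [-2.595, -1.769, -0.0]
wrist_force: [-2.6, -0.2, 6.0]
opening: 0.075
grip_force: 100.1
GO [-7.18, 5.19, -3.4] [-0.0, -0.0, 0.2] psi now 68.6 time 4.6 pos [454.8 274.5  45.1] open 0.075 grip 100.1 F [-2.6 -0.2  6. ]
```

```bash
python3 -m inch '[{"translation":[0,0,-0.3],"rot":[0,0,0],"gripper":0},{"translation":[0,0,-0.8],"rot":[0,0,0],"gripper":0},{"translation":[-0.3,0.2,-1.2],"rot":[0,0,0],"gripper":0},{"translation":[-1,0.7,-1.4],"rot":[0,0,0],"gripper":0},{"translation":[-2,1.4,-1.4],"rot":[0,0,0],"gripper":0},{"translation":[-3,2.2,-1.4],"rot":[0,0,0],"gripper":0},{"translation":[-4.1,3,-1.4],"rot":[0,0,0],"gripper":0},{"translation":[-5.2,3.8,-1.4],"rot":[0,0,0],"gripper":0}]' 100
python3 -m inch '[{"translation":[-0.9,0.7,0],"rot":[0,0,0],"gripper":0},{"translation":[-1.5,1.1,0],"rot":[0,0,0],"gripper":0},{"translation":[-1.9,1.3,0],"rot":[0,0,0],"gripper":0},{"translation":[-2,1.4,0],"rot":[0,0,0],"gripper":0},{"translation":[-2,1.4,0.5],"rot":[0,0,0],"gripper":0},{"translation":[-2,1.4,1],"rot":[0,0,0],"gripper":0},{"translation":[-2,1.4,1.4],"rot":[0,0,0],"gripper":0},{"translation":[-2,1.4,1.6],"rot":[0,0,0],"gripper":0}]' 100
python3 -c "
from h import *
go(510,60,42,68.4)"
```

```text
time: 5.4
tool_pos: [496.3, 116.4, 80.3]
tcp_rot: [2.596, 1.769, 0.002]
wrist_force: [1.3, 0.6, -2.5]
opening: 0.076
grip_force: 99.1
time: 6.2
tool_pos: [508.3, 59.9, 39.0]
tcp_rot: [-2.593, -1.77, 0.006]
wrist_force: [-14.9, -1.9, 36.0]
opening: 0.076
grip_force: 104.3
GO [0.03, 0.06, -0.12] [-0.2, 0.1, 0.2] psi now 68.6 time 6.2 pos [508.3  59.9  39. ] open 0.076 grip 104.3 F [-14.9  -1.9  36. ]
```

```bash
python3 -m inch '[{"translation":[0,0,-0.1],"rot":[0,0,0],"gripper":0},{"translation":[0,0,-0.1],"rot":[0,0,0],"gripper":0.5},{"translation":[0,0,-0.1],"rot":[0,0,0],"gripper":0.7},{"translation":[0,0,-0.1],"rot":[0,0,0],"gripper":0.7},{"translation":[0,0,-0.8],"rot":[0,0,0],"gripper":0.7},{"translation":[0,0,-2],"rot":[0,0,0],"gripper":1},{"translation":[-0.5,0,-3.6],"rot":[0,0,-3],"gripper":1},{"translation":[-1.8,0,-5.2],"rot":[0,0,-8],"gripper":1}]' 100
python3 -m inch '[{"translation":[-1.6,0,-0.8],"rot":[0,0,-7],"gripper":1},{"translation":[-3.4,0,-1.6],"rot":[0,0,-14],"gripper":1},{"translation":[-5.2,-0.1,-2.5],"rot":[0,0,-21],"gripper":1},{"translation":[-7,-0.4,-3.4],"rot":[0,0,-28],"gripper":1},{"translation":[-8.8,-0.7,-4.2],"rot":[0,0,-35],"gripper":1},{"translation":[-10.2,-0.9,-4.8],"rot":[0,0,-41],"gripper":1},{"translation":[-11,-1.1,-5.1],"rot":[0,0,-46],"gripper":1},{"translation":[-11.3,-1.1,-5.2],"rot":[0,0,-47.5],"gripper":1}]' 100
python3 -m inch '[{"translation":[0,0,0],"rot":[0,0,0],"gripper":1},{"translation":[0,0,0],"rot":[0,0,0],"gripper":1},{"translation":[0,0,0],"rot":[0,0,0],"gripper":1},{"translation":[0,0,0],"rot":[0,0,0],"gripper":1},{"translation":[0,0,0],"rot":[0,0,0],"gripper":1},{"translation":[0,0,0],"rot":[0,0,0],"gripper":1},{"translation":[0,0,0],"rot":[0,0,0],"gripper":1},{"translation":[0,0,0],"rot":[0,0,0],"gripper":1}]'
python3 look.py w3.png tray,427,-298
python3 - <<'E'
from h import *
s=snap("wrist"); W=cloud(s)
for k in("round_plate","square_tray"):
    for o in nets.outline_of(k,"wrist")[:2]:
        m=o["pixels"]; q=W[m]; print(k,o["p"],o["box"],rect(q,2,10),rect(q,28,38))
E
```

```text
time: 7.0
tool_pos: [494.3, 20.3, 169.6]
tcp_rot: [2.459, 1.955, 0.001]
wrist_force: [0.9, 0.5, 0.1]
opening: 1.0
grip_force: 0.0
time: 7.8
tool_pos: [400.4, -253.5, 299.6]
tcp_rot: [1.476, 2.77, 0.003]
wrist_force: [-0.2, 0.3, -0.2]
opening: 1.001
grip_force: 0.0
time: 8.6
tool_pos: [401.6, -250.2, 298.2]
tcp_rot: [1.474, 2.775, 0.0]
wrist_force: [-1.2, 0.3, 0.5]
opening: 0.999
grip_force: 0.0
tray tab (array([ 425.5, -299. ]), array([40.5,  9.6]), -54.7, 92) top (array([ 425.3, -299.2]), array([40.5,  8.5]), -56.0, 31) rim (array([ 410.3, -277.3]), array([149.7,  96.9]), 34.3, 272) z [ -0.75215714 422.00936273]
GO [17.29, -7.7, 11.93] [0.0, -0.0, 124.1] psi now 124.1 time 8.65 pos [ 401.5 -250.2  298.2] open 0.996 grip 0.0 F [-0.7  0.2 -1. ]
round_plate 0.75 [240.3, 164.1, 143.2, 105.5] (array([ 401.8, -279. ]), array([175.4, 112.4]), 42.2, 916) None
square_tray 0.79 [248.5, 173.9, 134.2, 131.9] (array([ 420.8, -300.9]), array([151.8, 147. ]), 34.1, 3291) (array([ 425.7, -299.6]), array([151.2, 150.3]), -55.7, 2284)
```

View pics/w3.png

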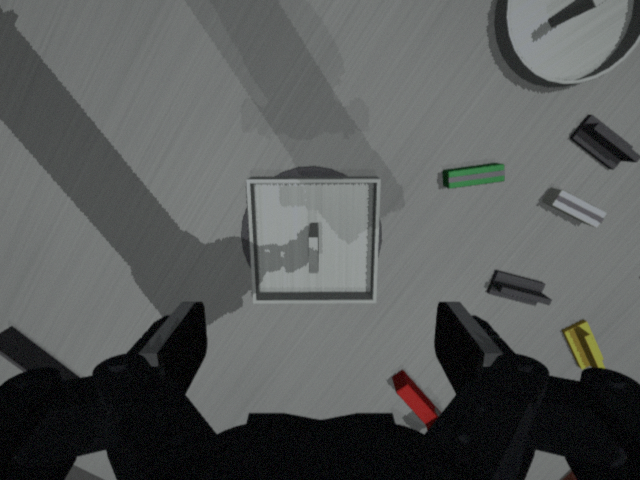

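```bash
python3 -m inch '[{"translation":[-0.2,0,0.6],"rot":[0,0,0],"gripper":1},{"translation":[-0.6,-0.1,1.7],"rot":[0,0,0],"gripper":1},{"translation":[-1,-0.2,3],"rot":[0,0,0],"gripper":1},{"translation":[-1.5,-0.25,4.4],"rot":[0,0,0],"gripper":1},{"translation":[-1.9,-0.3,5.6],"rot":[0,0,0],"gripper":1},{"translation":[-2.1,-0.31,6.5],"rot":[0,0,0],"gripper":1},{"translation":[-2.17,-0.31,7],"rot":[0,0,0],"gripper":1},{"translation":[-2.17,-0.31,7.2],"rot":[0,0,0],"gripper":1}]' 100
python3 -m inch '[{"translation":[0,0,0.3],"rot":[0,0,0],"gripper":1},{"translation":[0,0,0.9],"rot":[0,0,0],"gripper":1},{"translation":[0,0,1.6],"rot":[0,0,0],"gripper":1},{"translation":[0,0,2.3],"rot":[0,0,0],"gripper":1},{"translation":[0,0,2.8],"rot":[0,0,0],"gripper":1},{"translation":[0,0,3],"rot":[0,0,0],"gripper":0.8},{"translation":[0,0,3],"rot":[0,0,0],"gripper":0.5},{"translation":[0,0,3],"rot":[0,0,0],"gripper":0}]' 100
python3 -m inch '[{"translation":[0,0,0],"rot":[0,0,0],"gripper":0},{"translation":[0,0,0],"rot":[0,0,0],"gripper":0},{"translation":[0,0,0],"rot":[0,0,0],"gripper":0},{"translation":[0,0,0],"rot":[0,0,0],"gripper":0},{"translation":[0,0,0],"rot":[0,0,0],"gripper":0},{"translation":[0,0,0],"rot":[0,0,0],"gripper":0},{"translation":[0,0,-0.2],"rot":[0,0,0],"gripper":0},{"translation":[0,0,-0.6],"rot":[0,0,0],"gripper":0}]' 110
python3 -c "
from h import *
go(451,278,150,92.9)"
```

```text
time: 9.6
tool_pos: [424.9, -299.3, 117.1]
tcp_rot: [-1.473, -2.773, 0.001]
wrist_force: [-0.7, 0.1, -0.4]
opening: 1.001
grip_force: 0.0
time: 10.4
tool_pos: [425.9, -299.9, 43.8]
tcp_rot: [1.473, 2.774, 0.0]
wrist_force: [-0.7, 0.1, -0.4]
opening: 0.514
grip_force: 0.0
time: 11.2
tool_pos: [424.4, -298.8, 57.7]
tcp_rot: [-1.473, -2.772, 0.0]
wrist_force: [-1.1, 0.9, -3.2]
opening: 0.078
grip_force: 108.1
GO [18.53, 13.79, -3.67] [-0.1, -0.1, 31.1] psi now 124.0 time 11.2 pos [ 424.4 -298.8   57.7] open 0.078 grip 108.1 F [-1.1  0.9 -3.2]
```

```bash
python3 -m inch '[{"translation":[0,0,-0.5],"rot":[0,0,0],"gripper":0},{"translation":[0,0,-1.4],"rot":[0,0,0],"gripper":0},{"translation":[0,0,-2.4],"rot":[0,0,0],"gripper":0},{"translation":[0,0,-3.2],"rot":[0,0,0],"gripper":0},{"translation":[0.2,0.15,-3.6],"rot":[0,0,0],"gripper":0},{"translation":[0.8,0.6,-3.7],"rot":[0,0,0],"gripper":0},{"translation":[1.8,1.35,-3.7],"rot":[0,0,0],"gripper":0},{"translation":[3,2.25,-3.7],"rot":[0,0,0],"gripper":0}]' 110
python3 -m inch '[{"translation":[1.3,0.98,0],"rot":[0,0,0],"gripper":0},{"translation":[2.6,1.95,0],"rot":[0,0,0],"gripper":0},{"translation":[4,3,0],"rot":[0,0,0],"gripper":0},{"translation":[5.4,4.05,0],"rot":[0,0,0],"gripper":0},{"translation":[6.8,5.1,0],"rot":[0,0,0],"gripper":0},{"translation":[8.2,6.15,0],"rot":[0,0,0],"gripper":0},{"translation":[9.6,7.2,0],"rot":[0,0,0],"gripper":0},{"translation":[10.9,8.15,0],"rot":[0,0,0],"gripper":0}]' 110
python3 -m inch '[{"translation":[1.2,0.9,0],"rot":[0,0,4],"gripper":0},{"translation":[2.3,1.7,0],"rot":[0,0,10],"gripper":0},{"translation":[3.3,2.4,0],"rot":[0,0,17],"gripper":0},{"translation":[4,3,0],"rot":[0,0,23],"gripper":0},{"translation":[4.5,3.3,0],"rot":[0,0,28],"gripper":0},{"translation":[4.63,3.4,0],"rot":[0,0,31.1],"gripper":0},{"translation":[4.63,3.4,0],"rot":[0,0,31.1],"gripper":0},{"translation":[4.63,3.4,0],"rot":[0,0,31.1],"gripper":0}]' 110
cat > fit.py <<'E'
from h import *
s=snap("wrist"); W=cloud(s); save(s,"wfit.png")
q=near(W,(451,278),150); h=np.histogram(q[:,2],bins=np.arange(-10,200,5)); print([(int(b),int(a)) for a,b in zip(*h) if a>150])
print("plate",rect(near(W,(451,278),135),3,9)); z0=manip.get_obs()["tool_pos"][2]
for lo in (z0-13,z0-10,z0-7): print("rim?",lo,rect(near(W,(451,278),112),lo,lo+5))
go(450.7,277.8,43,92.9)
E
python3 fit.py
```

```text
time: 12.0
tool_pos: [429.9, -206.6, 151.7]
tcp_rot: [1.478, 2.77, 0.0]
wrist_force: [0.7, 0.8, -4.1]
opening: 0.074
grip_force: 111.7
time: 12.8
tool_pos: [446.4, 135.9, 151.7]
tcp_rot: [1.473, 2.774, 0.002]
wrist_force: [1.6, 0.0, -3.2]
opening: 0.074
grip_force: 111.7
time: 13.6
tool_pos: [452.2, 276.9, 151.2]
tcp_rot: [2.162, 2.278, 0.0]
wrist_force: [-0.5, -1.2, -3.0]
opening: 0.077
grip_force: 111.7
[(-5, 7608), (0, 15765), (5, 1994), (115, 50303), (120, 1725), (125, 1829), (130, 1782), (135, 1980), (140, 8959), (180, 215), (185, 2214), (190, 520)]
plate (array([445.7, 373.8]), array([175.6,  29.4]), 3.0, 2085)
rim? 138.1532492100056 (array([452.2, 277.5]), array([151.1, 150.6]), 3.0, 5158)
rim? 141.1532492100056 (array([452.2, 277.5]), array([151.1, 150.6]), 3.0, 8526)
rim? 144.1532492100056 (array([452.1, 278.2]), array([149.1, 148.8]), 3.0, 735)
GO [0.05, -0.06, 4.33] [0.0, 0.0, 0.1] psi now 93.0 time 13.65 pos [452.2 276.7 151.2] open 0.073 grip 111.7 F [ 0.2 -1.1 -3.9]
```

```bash
python3 - <<'E'
from h import *
s=snap("wrist"); W=cloud(s); q=near(W,(451,278),135); q=q[(q[:,2]>3)&(q[:,2]<9)]
print(np.histogram(q[:,1],bins=np.arange(350,400,4)),np.histogram(q[:,0],bins=8))
for n in("scene","side"):
    s=snap(n);W=cloud(s)
    for o in nets.outline_of("square_plate",n)[:1]: 
        q=W[o["pixels"]]; print(n,o["p"],rect(q,2,10))
E
```

```text
(array([  0, 252, 787, 868, 310,   0,   0,   0,   0,   0,   0,   1]), array([350, 354, 358, 362, 366, 370, 374, 378, 382, 386, 390, 394, 398])) (array([280, 282, 285, 281, 281, 285, 275, 249]), array([358.37499204, 380.35399254, 402.33299305, 424.31199356,
       446.29099406, 468.26999457, 490.24899508, 512.22799559,
       534.20699609]))
scene 0.88 (array([449.8, 276.8]), array([187.2, 176.5]), 3.6, 3638)
side 0.63 (array([450.5, 275.2]), array([178.5, 176.5]), -87.7, 2538)
```

View pics/wfit.png

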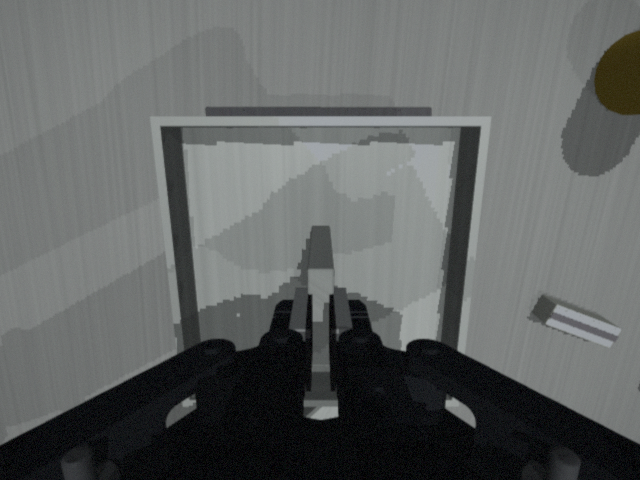

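```bash
python3 -m inch '[{"translation":[0,-0.06,0.5],"rot":[0,0,0],"gripper":0},{"translation":[0,-0.06,1.3],"rot":[0,0,0],"gripper":0},{"translation":[0,-0.06,2.2],"rot":[0,0,0],"gripper":0},{"translation":[0,-0.06,3],"rot":[0,0,0],"gripper":0},{"translation":[0,-0.06,3.6],"rot":[0,0,0],"gripper":0},{"translation":[0,-0.06,4],"rot":[0,0,0],"gripper":0},{"translation":[0,-0.06,4.2],"rot":[0,0,0],"gripper":0},{"translation":[0,-0.06,4.3],"rot":[0,0,0],"gripper":0}]' 110
python3 -m inch '[{"translation":[0,0,0],"rot":[0,0,0],"gripper":0},{"translation":[0,0,0],"rot":[0,0,0],"gripper":0},{"translation":[0,0,0],"rot":[0,0,0],"gripper":0.6},{"translation":[0,0,0],"rot":[0,0,0],"gripper":0.7},{"translation":[0,0,0],"rot":[0,0,0],"gripper":0.7},{"translation":[0,0,-0.6],"rot":[0,0,0],"gripper":0.7},{"translation":[0,0,-1.8],"rot":[0,0,0],"gripper":0.8},{"translation":[0,0,-3.4],"rot":[0,0,0],"gripper":1}]' 110
python3 -m inch '[{"translation":[0.4,0,-1.6],"rot":[0,0,0],"gripper":1},{"translation":[1,0,-3.2],"rot":[0,0,0],"gripper":1},{"translation":[1.4,0,-4.8],"rot":[0,0,0],"gripper":1},{"translation":[1.6,0,-5.8],"rot":[0,0,0],"gripper":1},{"translation":[1.6,0,-6],"rot":[0,0,0],"gripper":1},{"translation":[1.6,0,-6],"rot":[0,0,0],"gripper":1},{"translation":[1.6,0,-6],"rot":[0,0,0],"gripper":1},{"translation":[1.6,0,-6],"rot":[0,0,0],"gripper":1}]' 110
python3 - <<'E'
from h import *
s=snap("wrist"); W=cloud(s); save(s,"w4.png")
q=near(W,(451,278),112); print("rim",rect(q,30,38),"tab",rect(q,60,85)); print("plate",rect(near(W,(451,278),128),3,9.5))
o=nets.outline_of("square_plate","wrist")[0]; print(o["p"],rect(W[o["pixels"]],2,10))
s=snap("side");W=cloud(s); q=near(W,(510,60),75); print("side tab",rect(q,60,80)); q=near(W,(510,60),100);print(rect(q,26,33))
s=snap("scene");W=cloud(s); q=near(W,(510,60),75); print("scene tab",rect(q,60,80))
go(510,20,300,120)
E
```

```text
time: 14.7
tool_pos: [449.8, 276.9, 44.1]
tcp_rot: [-2.163, -2.277, 0.004]
wrist_force: [-8.3, -5.3, 18.5]
opening: 0.072
grip_force: 114.7
time: 15.5
tool_pos: [449.4, 276.7, 127.7]
tcp_rot: [-2.163, -2.278, 0.005]
wrist_force: [1.1, 0.6, -0.2]
opening: 0.949
grip_force: 0.0
time: 16.3
tool_pos: [447.8, 316.4, 276.4]
tcp_rot: [-2.164, -2.277, 0.005]
wrist_force: [0.2, 0.1, -0.2]
opening: 1.001
grip_force: 0.0
rim (array([450.9, 277.9]), array([150.7, 150.2]), -87.1, 2425) tab (array([450.4, 278.7]), array([39.6,  9.2]), -86.9, 429)
plate (array([454. , 275.7]), array([234.9, 220.1]), -0.1, 5069)Traceback (most recent call last):
  File "<stdin>", line 4, in <module>
IndexError: list index out of range
```

```bash
python3 -m inch '[{"translation":[-1,0.4,0],"rot":[0,0,3],"gripper":1},{"translation":[-2.6,1,0.2],"rot":[0,0,8],"gripper":1},{"translation":[-4.4,1.6,0.4],"rot":[0,0,14],"gripper":1},{"translation":[-6,2.2,0.6],"rot":[0,0,19],"gripper":1},{"translation":[-7.3,2.7,0.6],"rot":[0,0,23],"gripper":1},{"translation":[-8,2.95,0.6],"rot":[0,0,24.4],"gripper":1},{"translation":[-8.1,3,0.6],"rot":[0,0,24.5],"gripper":1},{"translation":[-8.1,3,0.6],"rot":[0,0,24.5],"gripper":1}]' 110
python3 - <<'E'
from h import *
s=snap("wrist"); W=cloud(s); q=near(W,(510,60),70); print("w tab",rect(q,55,80)); print(rect(near(W,(510,60),90),26,33))
p=np.median(q[(q[:,2]>55)&(q[:,2]<80)],0); print(p)
s=snap("side");W=cloud(s); q=near(W,(510,60),70); print("side tab",rect(q,60,80))
s=snap("side");W=cloud(s); q=near(W,(430,-290),115); q=q[(q[:,2]>2)&(q[:,2]<10)]
o=nets.outline_of("round_plate","side")
for k in o[:2]:
    q=W[k["pixels"]]; print("rp side",k["p"],rect(q,2,10),np.nanmedian(q,0))
s=snap("scene");W=cloud(s); o=nets.outline_of("round_plate","scene")
for k in o[:2]:
    q=W[k["pixels"]]; print("rp scene",k["p"],rect(q,2,10),np.nanmedian(q,0))
go(510,60,38,68.5)
E
```

```text
time: 17.2
tool_pos: [533.4, 119.8, 263.1]
tcp_rot: [-2.596, -1.768, -0.0]
wrist_force: [0.8, 0.4, 0.3]
opening: 1.001
grip_force: 0.0
w tab (array([510.2,  59.5]), array([39.5, 10. ]), 68.5, 450)
(array([509.8,  58.8]), array([148.8, 148.6]), 23.7, 1697)
[511.32740888  62.69125231  75.33874751]
side tab (array([509.8,  58.8]), array([44.2,  9.9]), 69.5, 100)
rp side 0.95 (array([ 422. , -302.2]), array([175.5, 173.4]), 74.4, 6367) [ 421.59211477 -307.51034453    4.76179158]
rp scene 0.82 (array([ 426.3, -301.8]), array([175.2, 173.3]), 5.9, 1585) [ 433.23390068 -298.70754841    6.09534552]
rp scene 0.64 (array([ 682.7, -208.7]), array([66. , 32.8]), 20.0, 171) [ 690.31375212 -203.4228219     9.4823597 ]
GO [-2.59, 0.02, 9.01] [-0.0, -0.0, 0.1] psi now 68.6 time 17.5 pos [533.3 120.5 263.2] open 1.001 grip 0.0 F [ 0.6 -0.   1.4]
```

```bash
python3 -m inch '[{"translation":[-0.2,0,0.6],"rot":[0,0,0],"gripper":1},{"translation":[-0.7,0,1.7],"rot":[0,0,0],"gripper":1},{"translation":[-1.3,0,2.9],"rot":[0,0,0],"gripper":1},{"translation":[-2,0,4.1],"rot":[0,0,0],"gripper":1},{"translation":[-2.5,0,5.1],"rot":[0,0,0],"gripper":1},{"translation":[-2.62,0,5.6],"rot":[0,0,0],"gripper":1},{"translation":[-2.62,0,5.7],"rot":[0,0,0],"gripper":1},{"translation":[-2.62,0,5.7],"rot":[0,0,0],"gripper":1}]' 110
python3 -m inch '[{"translation":[0,0,0.3],"rot":[0,0,0],"gripper":1},{"translation":[0,0,0.9],"rot":[0,0,0],"gripper":1},{"translation":[0,0,1.6],"rot":[0,0,0],"gripper":1},{"translation":[0,0,2.3],"rot":[0,0,0],"gripper":1},{"translation":[0,0,2.9],"rot":[0,0,0],"gripper":1},{"translation":[0,0,3.2],"rot":[0,0,0],"gripper":0.8},{"translation":[0,0,3.2],"rot":[0,0,0],"gripper":0.5},{"translation":[0,0,3.2],"rot":[0,0,0],"gripper":0}]' 110
python3 -m inch '[{"translation":[0,0,0],"rot":[0,0,0],"gripper":0},{"translation":[0,0,0],"rot":[0,0,0],"gripper":0},{"translation":[0,0,0],"rot":[0,0,0],"gripper":0},{"translation":[0,0,0],"rot":[0,0,0],"gripper":0},{"translation":[0,0,0],"rot":[0,0,0],"gripper":0},{"translation":[0,0,-0.2],"rot":[0,0,0],"gripper":0},{"translation":[0,0,-0.8],"rot":[0,0,0],"gripper":0},{"translation":[0,0,-1.6],"rot":[0,0,0],"gripper":0}]' 110
python3 -c "
from h import *
go(424,-302,115,68.5)"
```

```text
time: 18.3
tool_pos: [510.3, 59.2, 121.3]
tcp_rot: [2.596, 1.769, 0.002]
wrist_force: [0.1, -0.7, -0.3]
opening: 0.993
grip_force: 0.0
time: 19.1
tool_pos: [510.4, 58.4, 41.4]
tcp_rot: [2.597, 1.767, 0.002]
wrist_force: [1.0, 0.0, 0.3]
opening: 0.511
grip_force: 0.0
time: 19.9
tool_pos: [508.2, 57.7, 80.1]
tcp_rot: [-2.597, -1.766, 0.005]
wrist_force: [0.7, -0.4, -3.3]
opening: 0.066
grip_force: 108.3
GO [-14.62, 2.15, -1.37] [-0.1, 0.1, -0.1] psi now 68.4 time 19.9 pos [508.2  57.7  80.1] open 0.066 grip 108.3 F [ 0.7 -0.4 -3.3]
```

```bash
python3 -m inch '[{"translation":[-0.4,0.2,-0.6],"rot":[0,0,0],"gripper":0},{"translation":[-1.2,0.6,-1.3],"rot":[0,0,0],"gripper":0},{"translation":[-2.3,1.1,-1.8],"rot":[0,0,0],"gripper":0},{"translation":[-3.6,1.7,-2],"rot":[0,0,0],"gripper":0},{"translation":[-4.9,2.3,-2],"rot":[0,0,0],"gripper":0},{"translation":[-6.3,3,-2],"rot":[0,0,0],"gripper":0},{"translation":[-7.7,3.7,-2],"rot":[0,0,0],"gripper":0},{"translation":[-9.1,4.4,-2],"rot":[0,0,0],"gripper":0}]' 110
python3 -m inch '[{"translation":[-1.4,0.65,0],"rot":[0,0,0],"gripper":0},{"translation":[-2.8,1.3,0],"rot":[0,0,0],"gripper":0},{"translation":[-4,1.9,0],"rot":[0,0,0],"gripper":0},{"translation":[-4.9,2.3,0],"rot":[0,0,0],"gripper":0},{"translation":[-5.4,2.55,0],"rot":[0,0,0],"gripper":0},{"translation":[-5.5,2.6,0],"rot":[0,0,0],"gripper":0},{"translation":[-5.5,2.6,0],"rot":[0,0,0],"gripper":0},{"translation":[-5.5,2.6,0],"rot":[0,0,0],"gripper":0}]' 110
python3 - <<'E'
from h import *
s=snap("wrist"); s=snap("wrist"); W=cloud(s); save(s,"w5.png"); z0=manip.get_obs()["tool_pos"]
for k in nets.outline_of("round_plate","wrist")[:2]:
    q=W[k["pixels"]]; print("rp",k["p"],k["box"],rect(q,3,9.5)); 
q=near(W,(424,-302),105); m=(q[:,2]>3.3)&(q[:,2]<9); q=q[m]
c=np.array([424,-302.])
e=[]
for a in np.arange(-180,180,10):
    d=(q[:,:2]-c); an=np.degrees(np.arctan2(d[:,1],d[:,0])); k=np.abs(an-a)<3
    if k.sum()>10: e.append(c+np.percentile(np.hypot(*d[k].T),98)*np.array([np.cos(np.radians(a)),np.sin(np.radians(a))]))
e=np.array(e);cc,r=circ(e);res=np.abs(np.hypot(*(e-cc).T)-r); print("circle",cc,r,len(e),res.max()); k=res<2; print(circ(e[k]),k.sum())
q=near(W,z0[:2],90); print("tray",rect(q,z0[2]-14,z0[2]-6),"tab",rect(q,z0[2]+26,z0[2]+40))
q=near(W,z0[:2],78);q=q[(q[:,2]>z0[2]-14)&(q[:,2]<z0[2]-5)]; d=np.hypot(*(q[:,:2]-z0[:2]).T); print("rim circ",circ(q[d>68]))
go(0,0,0,68.5)
E
```

```text
time: 20.7
tool_pos: [528.0, -195.2, 130.6]
tcp_rot: [-2.597, -1.767, -0.0]
wrist_force: [0.4, 1.0, -2.8]
opening: 0.07
grip_force: 108.3
time: 21.5
tool_pos: [539.0, -343.5, 130.5]
tcp_rot: [-2.594, -1.769, -0.002]
wrist_force: [0.2, -0.5, -2.3]
opening: 0.066
grip_force: 108.3
rp 0.79 [49.8, 112.1, 184.0, 218.7] (array([ 402.4, -286.2]), array([175.1, 123.9]), 51.8, 24325)
circle [ 412.62608019 -293.18238229] 75.69631749163197 27 51.75690395412457
(array([ 421.81260617, -300.88469072]), np.float64(84.9501029622681)) 6
tray (array([ 542.6, -340.2]), array([148.7, 140.8]), -54.0, 5860) tab (array([ 539.9, -341.8]), array([35.2, 31.2]), -70.9, 2446)
rim circ (array([ 539.50535253, -342.30572113]), np.float64(72.22939687900572))
GO [4.93, -25.1, 5.24] [-0.0, -0.1, 0.1] psi now 68.6 time 21.65 pos [ 539.  -344.   130.7] open 0.068 grip 108.3 F [-0.4  0.2 -2.1]
```

View pics/w5.png

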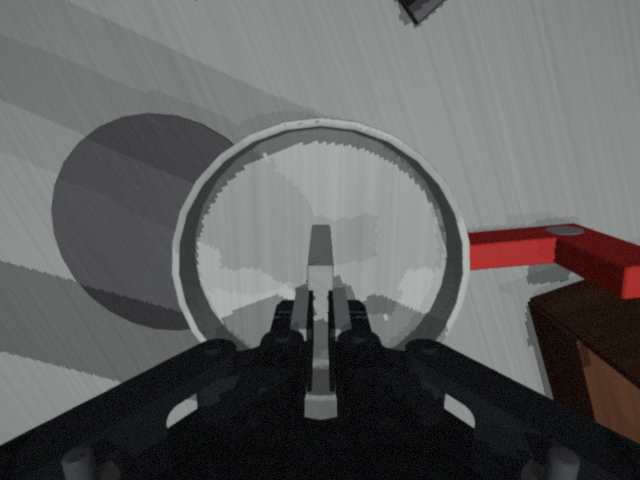

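```bash
python3 - <<'E'
from h import *
from scipy.optimize import least_squares
s=snap("wrist"); W=cloud(s); o=nets.outline_of("round_plate","wrist")[0]
R,t,f=cam(s); C=-R.T@t
cs,_=cv2.findContours(o["pixels"].astype(np.uint8),cv2.RETR_EXTERNAL,cv2.CHAIN_APPROX_NONE); c=max(cs,key=len)[:,0].astype(float)
d=np.c_[(c[:,0]-s["cx"])/f,(c[:,1]-s["cy"])/f,np.ones(len(c))]@R
P=(C+d*((5-C[2])/d[:,2])[:,None])[:,:2]
a=np.degrees(np.arctan2(P[:,1]+302,P[:,0]-423)); k=np.abs((a-158+180)%360-180)<85; P=P[k]
r=least_squares(lambda x:np.hypot(P[:,0]-x[0],P[:,1]-x[1])-88,[423,-302],loss="soft_l1"); print(r.x,np.abs(r.fun).mean(),len(P)); print(circ(P))
q=W[o["pixels"]];q=q[(q[:,2]>3)&(q[:,2]<9)];a=np.degrees(np.arctan2(q[:,1]+302,q[:,0]-423)); e=[]
for b in range(85,235,10):
    k=np.abs((a-b+180)%360-180)<4
    if k.sum()>20: v=q[k][:,:2]; e.append(v[np.argsort(np.hypot(v[:,0]-423,v[:,1]+302))[int(.985*len(v))]])
P=np.array(e); r=least_squares(lambda x:np.hypot(P[:,0]-x[0],P[:,1]-x[1])-88,[423,-302],loss="soft_l1"); print(r.x,np.round(r.fun,1)); print(circ(P))
go(422.8,-302.5,130,68.5)
E
```

```text
[ 423.18427137 -302.54105655] 0.4285295853631648 294
(array([ 422.02593008, -302.01958115]), np.float64(86.98958757306755))
[ 424.71182234 -302.81038179] [-1.  -0.6 -0.3 -0.2 -0.2  0.3  0.9  0.4  0.3  0.1  0.1  0.1 -0.4 -0.9
 -1. ]
(array([ 422.70624863, -301.81596232]), np.float64(86.16666491219108))
GO [-0.13, -4.93, 0.03] [0.0, -0.0, 0.0] psi now 68.5 time 21.75 pos [ 538.8 -344.7  130.9] open 0.064 grip 108.3 F [-0.2 -0.5 -2.7]
```

```bash
python3 -m inch '[{"translation":[0,-0.5,0],"rot":[0,0,0],"gripper":0},{"translation":[0,-1.4,0],"rot":[0,0,0],"gripper":0},{"translation":[0,-2.5,0],"rot":[0,0,0],"gripper":0},{"translation":[0,-3.5,0],"rot":[0,0,0],"gripper":0},{"translation":[-0.1,-4.4,0],"rot":[0,0,0],"gripper":0},{"translation":[-0.12,-4.8,0],"rot":[0,0,0],"gripper":0},{"translation":[-0.12,-4.92,0],"rot":[0,0,0],"gripper":0},{"translation":[-0.12,-4.92,0],"rot":[0,0,0],"gripper":0}]' 110
python3 -m inch '[{"translation":[0,0,0.3],"rot":[0,0,0],"gripper":0},{"translation":[0,0,0.9],"rot":[0,0,0],"gripper":0},{"translation":[0,0,1.6],"rot":[0,0,0],"gripper":0},{"translation":[0,0,2.2],"rot":[0,0,0],"gripper":0},{"translation":[0,0,2.7],"rot":[0,0,0],"gripper":0},{"translation":[0,0,3.05],"rot":[0,0,0],"gripper":0},{"translation":[0,0,3.2],"rot":[0,0,0],"gripper":0},{"translation":[0,0,3.3],"rot":[0,0,0],"gripper":0}]' 110
python3 -c "
from h import *
go(423,-302.4,46,68.5)"
```

```text
time: 22.55
tool_pos: [423.7, -303.2, 131.2]
tcp_rot: [2.596, 1.767, 0.002]
wrist_force: [0.8, 0.5, -3.6]
opening: 0.064
grip_force: 108.4
time: 23.35
tool_pos: [423.0, -303.5, 48.0]
tcp_rot: [2.597, 1.767, -0.0]
wrist_force: [0.1, -1.2, -1.1]
opening: 0.065
grip_force: 108.6
GO [0.04, -0.02, 0.08] [0.0, 0.0, -0.1] psi now 68.4 time 23.35 pos [ 423.  -303.5   48. ] open 0.065 grip 108.6 F [ 0.1 -1.2 -1.1]
```

```bash
python3 -m inch '[{"translation":[0.02,0,0.06],"rot":[0,0,0],"gripper":0},{"translation":[0.04,0,0.12],"rot":[0,0,0],"gripper":0},{"translation":[0.04,0,0.12],"rot":[0,0,0],"gripper":0.5},{"translation":[0.04,0,0.12],"rot":[0,0,0],"gripper":0.7},{"translation":[0.04,0,0.12],"rot":[0,0,0],"gripper":0.7},{"translation":[0,0,-0.6],"rot":[0,0,0],"gripper":0.7},{"translation":[0,0,-1.8],"rot":[0,0,0],"gripper":0.8},{"translation":[0,0,-3.3],"rot":[0,0,0],"gripper":1}]' 110
python3 -m inch '[{"translation":[0.4,0,-1.6],"rot":[0,0,0],"gripper":1},{"translation":[1,0,-3.2],"rot":[0,0,0],"gripper":1},{"translation":[1.4,0,-4.8],"rot":[0,0,0],"gripper":1},{"translation":[1.6,0,-5.8],"rot":[0,0,0],"gripper":1},{"translation":[1.6,0,-6],"rot":[0,0,0],"gripper":1},{"translation":[1.6,0,-6],"rot":[0,0,0],"gripper":1},{"translation":[1.6,0,-6],"rot":[0,0,0],"gripper":1},{"translation":[1.6,0,-6],"rot":[0,0,0],"gripper":1}]' 110
cat > rnd.py <<'E'
from h import *
from scipy.optimize import least_squares
s=snap("wrist"); W=cloud(s); save(s,"w6.png"); R,t,f=cam(s); C=-R.T@t
def fit(P,r0):
    return least_squares(lambda x:np.hypot(P[:,0]-x[0],P[:,1]-x[1])-r0,[423,-302],loss="soft_l1")
q=near(W,(423,-302),95); m=(q[:,2]>30)&(q[:,2]<38); p=q[m]; d=np.hypot(p[:,0]-423,p[:,1]+302); r=fit(p[d>60],73); print("rim",r.x,np.abs(r.fun).mean(),"tab",rect(near(W,(423,-302),50),65,86))
print("rimrect",rect(near(W,(423,-302),90),30,38))
q=near(W,(423,-302),108); m=(q[:,2]>3)&(q[:,2]<9); p=q[m]; e=[]
a=np.degrees(np.arctan2(p[:,1]+302,p[:,0]-423)); 
for b in range(-180,180,10):
    k=np.abs((a-b+180)%360-180)<4
    if k.sum()>20: v=p[k][:,:2]; e.append(v[np.argsort(np.hypot(v[:,0]-423,v[:,1]+302))[int(.97*len(v))]])
P=np.array(e); r=fit(P,88); print("plate",r.x,len(P),np.round(r.fun,1))
go(690,-208,300,19)
E
python3 rnd.py
```

```text
time: 24.15
tool_pos: [422.0, -302.7, 130.7]
tcp_rot: [-2.596, -1.766, 0.003]
wrist_force: [0.7, -0.3, 0.3]
opening: 0.939
grip_force: 0.0
time: 24.95
tool_pos: [436.6, -266.1, 279.2]
tcp_rot: [-2.597, -1.765, 0.003]
wrist_force: [1.2, 0.1, 0.7]
opening: 1.001
grip_force: 0.0
rim [ 423.58163764 -302.55793607] 1.2210080021004641 tab (array([ 423.8, -302.7]), array([39.5,  9.1]), 68.4, 416)
rimrect (array([ 423.5, -302.9]), array([148.7, 148.4]), -15.1, 1753)
plate [ 422.60269933 -303.16862032] 26 [-0.9 -0.8 -0.6 -1.4  4.5 -1.1 -0.8 -0.8 -0.9 -0.6 -0.4 -0.1 -0.4 -0.2
  0.2  0.4  0.2  0.1 -0.1 -0.2 -0.  -0.2 -0.3 -0.4 -0.7 -0.3]
GO [5.89, 8.56, -0.85] [-0.1, 0.1, 49.4] psi now 68.4 time 25.0 pos [ 436.7 -266.1  279.3] open 1.0 grip 0.0 F [-0.2 -1.2  0.4]
```

View pics/w6.png

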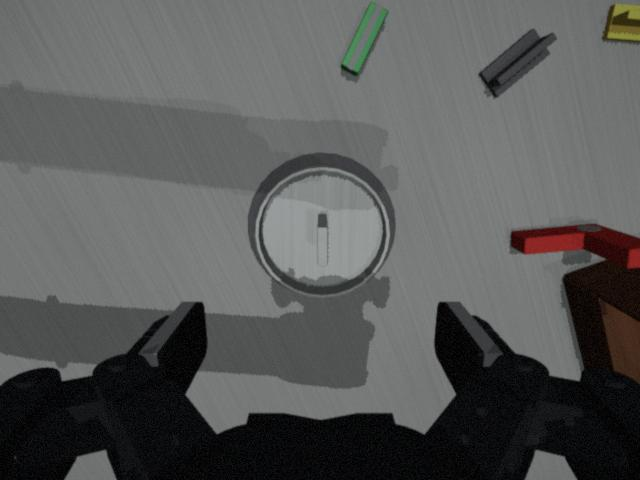

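```bash
python3 -m inch '[{"translation":[0.5,0.7,0.3],"rot":[0,0,4],"gripper":1},{"translation":[1.5,2.1,1],"rot":[0,0,12],"gripper":1},{"translation":[2.7,3.8,2],"rot":[0,0,20],"gripper":1},{"translation":[3.9,5.5,3],"rot":[0,0,28],"gripper":1},{"translation":[4.9,7,4],"rot":[0,0,36],"gripper":1},{"translation":[5.8,8.2,4.7],"rot":[0,0,43],"gripper":1},{"translation":[6.2,8.8,5.1],"rot":[0,0,48],"gripper":1},{"translation":[6.2,8.86,5.17],"rot":[0,0,49.4],"gripper":1}]' 60
python3 -m inch '[{"translation":[0,0,0],"rot":[0,0,0],"gripper":1},{"translation":[0,0,0],"rot":[0,0,0],"gripper":1},{"translation":[0,0,0],"rot":[0,0,0],"gripper":1},{"translation":[0,0,0],"rot":[0,0,0],"gripper":1},{"translation":[0,0,0],"rot":[0,0,0],"gripper":1},{"translation":[0,0,0],"rot":[0,0,0],"gripper":1},{"translation":[0,0,0],"rot":[0,0,0],"gripper":1},{"translation":[0,0,0],"rot":[0,0,0],"gripper":1}]' 60
python3 look.py w7.png tee,680,-210
```

```text
time: 25.8
tool_pos: [701.9, -199.5, 145.4]
tcp_rot: [-3.095, -0.524, 0.01]
wrist_force: [-0.1, -0.2, -0.7]
opening: 0.997
grip_force: 0.0
time: 26.6
tool_pos: [700.5, -203.2, 151.6]
tcp_rot: [-3.098, -0.52, -0.0]
wrist_force: [0.7, 0.2, -0.5]
opening: 1.001
grip_force: 0.0
tee (array([ 679. , -209.8]), array([65.5,  7.3]), 18.9, 800) all (array([ 678.9, -209.6]), array([65.9, 32. ]), 19.2, 2920) z99 276.04755712619755
GO [-23.83, -16.83, 6.06] [-0.0, -0.0, 19.1] psi now 19.1 time 26.65 pos [ 700.5 -203.2  151.4] open 0.998 grip 0.0 F [-0.5  0.5  0. ]
```

```bash
python3 -m inch '[{"translation":[-0.3,0,0.5],"rot":[0,0,0],"gripper":1},{"translation":[-0.6,0,1.4],"rot":[0,0,0],"gripper":0.9},{"translation":[-0.9,-0.04,2.5],"rot":[0,0,0],"gripper":0.8},{"translation":[-0.9,-0.04,3.6],"rot":[0,0,0],"gripper":0.7},{"translation":[-0.9,-0.04,4.5],"rot":[0,0,0],"gripper":0.6},{"translation":[-0.9,-0.04,5.2],"rot":[0,0,0],"gripper":0.5},{"translation":[-0.9,-0.04,5.5],"rot":[0,0,0],"gripper":0.5},{"translation":[-0.9,-0.04,5.58],"rot":[0,0,0],"gripper":0.5}]' 100
python3 -m inch '[{"translation":[0,0,0],"rot":[0,0,0],"gripper":0.3},{"translation":[0,0,0],"rot":[0,0,0],"gripper":0},{"translation":[0,0,0],"rot":[0,0,0],"gripper":0},{"translation":[0,0,0],"rot":[0,0,0],"gripper":0},{"translation":[0,0,0],"rot":[0,0,0],"gripper":0},{"translation":[0,0,0],"rot":[0,0,0],"gripper":0},{"translation":[0,0,-0.3],"rot":[0,0,0],"gripper":0},{"translation":[0,0,-1],"rot":[0,0,0],"gripper":0}]' 100
python3 -c "
from h import *
go(457,-315.5,140,68.4)"
```

```text
time: 27.45
tool_pos: [678.7, -209.6, 11.2]
tcp_rot: [-3.098, -0.52, 0.002]
wrist_force: [0.3, 0.6, -0.9]
opening: 0.501
grip_force: 0.0
time: 28.25
tool_pos: [677.7, -209.2, 36.3]
tcp_rot: [-3.097, -0.52, 0.004]
wrist_force: [-0.5, 0.5, 0.6]
opening: -0.003
grip_force: 0.0
GO [-9.75, 1.13, -4.13] [-0.2, 0.1, -49.4] psi now 19.0 time 28.25 pos [ 677.7 -209.2   36.3] open -0.003 grip 0.0 F [-0.5  0.5  0.6]
```

```bash
python3 -m inch '[{"translation":[0,0,-0.6],"rot":[0,0,0],"gripper":0},{"translation":[0.3,0,-1.6],"rot":[0,0,0],"gripper":0.5},{"translation":[0.6,0,-2.8],"rot":[0,0,0],"gripper":1},{"translation":[0.9,0,-3.8],"rot":[0,0,0],"gripper":1},{"translation":[0.9,0,-4.4],"rot":[0,0,0],"gripper":1},{"translation":[0.9,0,-4.6],"rot":[0,0,0],"gripper":1},{"translation":[0.9,0,-4.6],"rot":[0,0,0],"gripper":1},{"translation":[0.9,0,-4.6],"rot":[0,0,0],"gripper":1}]' 100
python3 look.py w8.png tee,680,-210
```

```text
time: 29.05
tool_pos: [699.2, -202.3, 150.8]
tcp_rot: [-3.097, -0.519, 0.003]
wrist_force: [-1.0, -0.4, -0.2]
opening: 1.0
grip_force: 0.0
tee (array([ 679., -210.]), array([65.7,  7.3]), 19.0, 803) all (array([ 678.7, -209.9]), array([66.3, 32. ]), 19.1, 2941) z99 275.29828490233035
GO [-23.79, -16.75, 6.09] [-0.1, 0.1, 19.0] psi now 19.0 time 29.1 pos [ 699.1 -202.2  150.4] open 1.001 grip 0.0 F [ 0.3  0.6 -0.5]
```

View pics/w8.png

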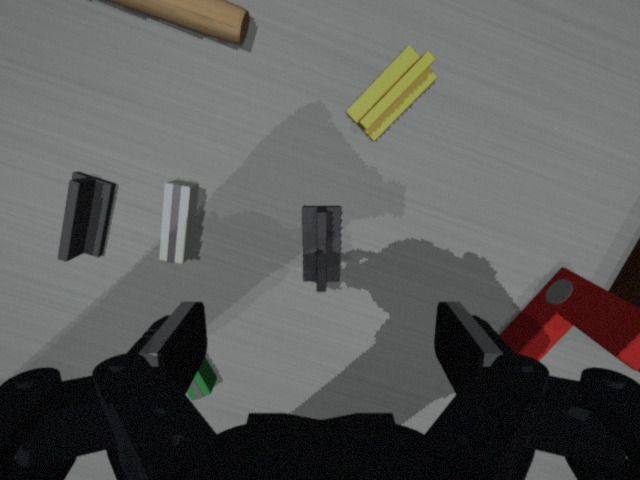

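```bash
python3 -m inch '[{"translation":[-0.3,0,0.5],"rot":[0,0,0],"gripper":1},{"translation":[-0.6,0,1.4],"rot":[0,0,0],"gripper":0.9},{"translation":[-0.86,-0.02,2.5],"rot":[0,0,0],"gripper":0.8},{"translation":[-0.86,-0.02,3.6],"rot":[0,0,0],"gripper":0.7},{"translation":[-0.86,-0.02,4.5],"rot":[0,0,0],"gripper":0.6},{"translation":[-0.86,-0.02,5.2],"rot":[0,0,0],"gripper":0.5},{"translation":[-0.86,-0.02,5.5],"rot":[0,0,0],"gripper":0.5},{"translation":[-0.86,-0.02,5.58],"rot":[0,0,0],"gripper":0.5}]' 100
python3 -m inch '[{"translation":[0,0,0],"rot":[0,0,0],"gripper":0.3},{"translation":[0,0,0],"rot":[0,0,0],"gripper":0},{"translation":[0,0,0],"rot":[0,0,0],"gripper":0},{"translation":[0,0,0],"rot":[0,0,0],"gripper":0},{"translation":[0,0,0],"rot":[0,0,0],"gripper":0},{"translation":[0,0,0],"rot":[0,0,0],"gripper":0},{"translation":[0,0,0],"rot":[0,0,0],"gripper":0},{"translation":[0,0,0],"rot":[0,0,0],"gripper":0}]' 100
python3 look.py w9.png tee,680,-210
```

```text
time: 29.9
tool_pos: [679.0, -208.8, 11.3]
tcp_rot: [-3.098, -0.52, 0.003]
wrist_force: [0.4, -0.5, 0.8]
opening: 0.5
grip_force: 0.0
time: 30.7
tool_pos: [679.7, -208.9, 12.5]
tcp_rot: [-3.098, -0.52, -0.0]
wrist_force: [0.1, 0.4, -0.4]
opening: 0.002
grip_force: 0.0
tee (array([ 697.9, -203.1]), array([26.2,  7.8]), 18.8, 1179) all (array([ 689.9, -205.8]), array([43. , 32.2]), 18.6, 5263) z99 136.45312339053922
GO [-22.97, -16.77, 0.5] [-0.0, 0.0, 19.1] psi now 19.1 time 30.75 pos [ 679.7 -208.9   12.4] open -0.0 grip 0.0 F [ 0.1 -0.2 -0.5]
```

```bash
python3 -c "
import cv2
a=cv2.imread('pics/w9.png')[180:480,170:470]; cv2.imwrite('pics/w9c.png',cv2.resize(a,(600,600)))"
```

```text
(no output)
```

View pics/w9c.png

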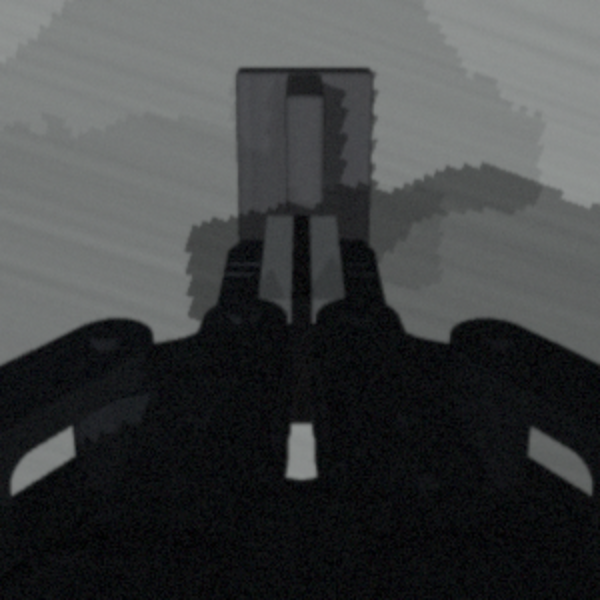

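```bash
python3 - <<'E'
from h import *
s=snap("wrist"); W=cloud(s); o=manip.get_obs(); T=Ro.from_rotvec(o["tcp_rot"]).as_matrix()
for v in range(270,345,6):
    print(v,[ (lambda L:(int(L[0]),int(L[1]),int(L[2])) if np.isfinite(L[0]) else None)(T.T@(W[v,u]-o["tool_pos"])) for u in (300,308,314,318,320,322,326,332,340)])
E
```

```text
270 [(5, -10, 4), (5, -6, 4), (13, -2, -18), (13, -1, -19), (13, 0, -18), (13, 0, -18), (14, 1, -19), (5, 5, 3), (5, 9, 4)]
276 [(2, -10, 4), (2, -6, 4), (11, -3, -18), (11, -1, -18), (10, 0, -18), (11, 0, -18), (11, 2, -18), (2, 5, 4), (2, 9, 3)]
282 [(0, -10, 4), (0, -6, 4), (8, -3, -18), (8, -1, -18), (8, 0, -19), (9, 0, -19), (8, 2, -19), (0, 5, 4), (0, 9, 3)]
288 [(-3, -10, 3), (10, -5, -29), (11, -2, -31), (10, -1, -30), (10, 0, -31), (11, 0, -31), (10, 1, -31), (11, 4, -31), (-3, 9, 3)]
294 [(-6, -10, 3), (10, -4, -36), (11, -2, -37), (11, -1, -37), (10, 0, -36), (10, 0, -36), (11, 1, -37), (10, 3, -36), (-6, 9, 3)]
300 [(6, -8, -33), (11, -4, -42), (11, -2, -43), (10, -1, -41), (11, 0, -42), (10, 0, -42), (11, 1, -42), (10, 3, -41), (6, 7, -32)]
306 [(6, -7, -38), (10, -4, -47), (10, -2, -46), (11, -1, -47), (10, 0, -47), (10, 0, -47), (10, 1, -46), (11, 3, -48), (6, 6, -38)]
312 [(6, -7, -42), (10, -4, -51), (10, -2, -51), (10, -1, -50), (11, 0, -52), (10, 0, -51), (11, 1, -52), (10, 3, -52), (11, 6, -53)]
318 [(6, -7, -47), (10, -4, -55), (10, -2, -55), (10, -1, -55), (10, 0, -55), (11, 0, -57), (11, 1, -56), (11, 3, -56), (10, 6, -55)]
324 [(10, -6, -60), (11, -4, -60), (10, -2, -60), (10, -1, -59), (11, 0, -60), (10, 0, -60), (11, 1, -61), (10, 3, -60), (11, 5, -61)]
330 [(12, -6, -66), (10, -4, -64), (10, -2, -64), (10, -1, -63), (10, 0, -63), (10, 0, -63), (11, 1, -64), (10, 3, -63), (11, 5, -66)]
336 [(13, -6, -72), (12, -3, -70), (8, -2, -63), (8, -1, -63), (8, 0, -64), (8, 0, -63), (9, 1, -64), (11, 2, -69), (13, 5, -72)]
342 [(11, -6, -72), (11, -3, -72), (6, -2, -64), (6, -1, -64), (6, 0, -64), (6, 0, -63), (6, 1, -63), (11, 2, -72), (11, 5, -72)]
```

```bash
python3 -c "
from bench import manip
print(manip.grip_point_offset)"
python3 -m inch '[{"translation":[0,0,0.04],"rot":[0,0,0],"gripper":0},{"translation":[0,0,0.08],"rot":[0,0,0],"gripper":0},{"translation":[0,0,0.12],"rot":[0,0,0],"gripper":0},{"translation":[0,0,0.16],"rot":[0,0,0],"gripper":0},{"translation":[0,0,0.2],"rot":[0,0,0],"gripper":0},{"translation":[0,0,0.24],"rot":[0,0,0],"gripper":0},{"translation":[0,0,0.28],"rot":[0,0,0],"gripper":0},{"translation":[0,0,0.28],"rot":[0,0,0],"gripper":0}]' 100
```

```text
18.700000000000003
time: 31.6
tool_pos: [679.6, -208.8, 5.3]
tcp_rot: [-3.098, -0.52, 0.0]
wrist_force: [0.7, 0.9, 0.3]
opening: 0.002
grip_force: 0.0
```

```bash
python3 -m inch '[{"translation":[0,0,0.02],"rot":[0,0,0],"gripper":0},{"translation":[0,0,0.04],"rot":[0,0,0],"gripper":0},{"translation":[0,0,0.06],"rot":[0,0,0],"gripper":0},{"translation":[0,0,0.08],"rot":[0,0,0],"gripper":0},{"translation":[0,0,0.1],"rot":[0,0,0],"gripper":0},{"translation":[0,0,0.12],"rot":[0,0,0],"gripper":0},{"translation":[0,0,0.12],"rot":[0,0,0],"gripper":0},{"translation":[0,0,0.12],"rot":[0,0,0],"gripper":0}]' 100
python3 - <<'E'
from h import *
s=snap("wrist"); W=cloud(s); o=manip.get_obs(); T=Ro.from_rotvec(o["tcp_rot"]).as_matrix()
for v in range(270,300,3):
    print(v,[ (lambda L:(int(L[0]),int(L[1]),int(L[2])) if np.isfinite(L[0]) else None)(T.T@(W[v,u]-o["tool_pos"])) for u in (300,312,320,328,340)])
E
```

```text
time: 32.4
tool_pos: [679.8, -208.9, 4.8]
tcp_rot: [-3.097, -0.52, -0.001]
wrist_force: [-4.5, 2.2, 12.0]
opening: -0.002
grip_force: 5.7
270 [(8, -9, -2), (16, -3, -25), (16, 0, -26), (16, 2, -26), (8, 8, -2)]
273 [(7, -9, -3), (15, -3, -25), (15, 0, -25), (15, 2, -26), (6, 8, -3)]
276 [(5, -9, -2), (13, -3, -25), (13, 0, -25), (14, 2, -26), (5, 8, -3)]
279 [(4, -9, -4), (12, -3, -25), (13, 0, -28), (12, 2, -26), (4, 8, -4)]
282 [(3, -9, -4), (11, -3, -25), (11, 0, -27), (11, 2, -27), (2, 8, -4)]
285 [(1, -9, -3), (10, -3, -26), (10, 0, -25), (10, 2, -26), (0, 8, -2)]
288 [(0, -9, -3), (10, -3, -30), (10, 0, -29), (10, 2, -31), (0, 8, -4)]
291 [(-1, -9, -4), (11, -3, -34), (11, 0, -34), (11, 2, -34), (-1, 8, -3)]
294 [(-3, -9, -3), (11, -3, -37), (10, 0, -36), (10, 2, -36), (-3, 8, -4)]
297 [(-4, -9, -4), (10, -3, -39), (10, 0, -39), (11, 2, -40), (-5, 8, -2)]
```

```bash
python3 -m inch '[{"translation":[0,0,-0.3],"rot":[0,0,0],"gripper":0},{"translation":[0,0,-1],"rot":[0,0,0],"gripper":0},{"translation":[0,0,-2],"rot":[0,0,0],"gripper":0},{"translation":[0,0,-3],"rot":[0,0,0],"gripper":0},{"translation":[0,0,-3.6],"rot":[0,0,0],"gripper":0},{"translation":[0,0,-4],"rot":[0,0,0],"gripper":0},{"translation":[0,0,-4],"rot":[0,0,0],"gripper":0},{"translation":[0,0,-4],"rot":[0,0,0],"gripper":0}]' 100
cat > prof.py <<'E'
from h import *
s=snap("wrist"); W=cloud(s).reshape(-1,3); o=manip.get_obs(); T=Ro.from_rotvec(o["tcp_rot"]).as_matrix()
L=(W-o["tool_pos"])@T; L=L[np.isfinite(L[:,0])]; L=L[(L[:,2]<20)&(L[:,2]>-160)]
print("op",o["opening"],"pos",o["tool_pos"])
for a in range(-72,72,6):
    k=L[(L[:,1]>=a)&(L[:,1]<a+6)]
    if len(k): print(a,len(k),"zmax",np.round(np.percentile(k[:,2],[50,90,98,100])),"x",np.round(np.percentile(k[:,0],[2,98])))
E
python3 prof.py
python3 -m inch '[{"translation":[0,0,0],"rot":[0,0,0],"gripper":0.12},{"translation":[0,0,0],"rot":[0,0,0],"gripper":0.12},{"translation":[0,0,0],"rot":[0,0,0],"gripper":0.12},{"translation":[0,0,0],"rot":[0,0,0],"gripper":0.12},{"translation":[0,0,0],"rot":[0,0,0],"gripper":0.12},{"translation":[0,0,0],"rot":[0,0,0],"gripper":0.12},{"translation":[0,0,0],"rot":[0,0,0],"gripper":0.12},{"translation":[0,0,0],"rot":[0,0,0],"gripper":0.12}]' 100
python3 prof.py | head -40; cp /dev/null /dev/null
python3 -c "
from h import *
s=snap('wrist'); save(s,'w10.png')"
```

```text
time: 33.25
tool_pos: [679.3, -208.5, 101.7]
tcp_rot: [-3.098, -0.52, 0.001]
wrist_force: [-0.6, 0.6, 0.1]
opening: -0.003
grip_force: 0.0
op 0.0015220866454330273 pos [ 679.04764172 -208.44303164  101.1791375 ]
-66 4 zmax [-110. -109. -109. -109.] x [11. 12.]
-60 898 zmax [-111. -107. -105. -102.] x [11. 14.]
-54 2648 zmax [-112. -102.  -99.  -95.] x [10. 14.]
-48 3251 zmax [-108.  -97.  -92.  -88.] x [ 5. 13.]
-42 5158 zmax [-103.  -91.  -84.  -80.] x [-7. 13.]
-36 3744 zmax [-93. -82. -78. -73.] x [-8. 13.]
-30 2654 zmax [-85. -80. -75. -70.] x [-8. 14.]
-24 1735 zmax [-83. -76. -71. -68.] x [ 1. 20.]
-18 4085 zmax [-111.  -79.  -51.  -33.] x [ 7. 20.]
-12 5213 zmax [-108.  -68.  -40.  -31.] x [ 7. 20.]
-6 4827 zmax [-97. -56. -37. -31.] x [-8. 17.]
0 5160 zmax [-99. -57. -37. -30.] x [-7. 18.]
6 5129 zmax [-108.  -68.  -40.  -31.] x [ 7. 20.]
12 3880 zmax [-112.  -80.  -52.  -36.] x [ 7. 20.]
18 1782 zmax [-84. -76. -71. -69.] x [ 0. 20.]
24 2599 zmax [-85. -80. -75. -72.] x [-8. 14.]
30 3910 zmax [-94. -82. -78. -73.] x [-8. 13.]
36 5185 zmax [-103.  -92.  -85.  -81.] x [-7. 13.
[... 759 characters left out ...]
]
-18 4985 zmax [-107.  -70.  -39.  -32.] x [ 7. 20.]
-12 6026 zmax [-103.  -60.  -38.  -30.] x [-7. 20.]
-6 2384 zmax [-109.  -58.  -37.  -26.] x [-8. 12.]
0 2599 zmax [-108.  -56.  -36.  -27.] x [-8. 12.]
6 6125 zmax [-104.  -62.  -39.  -30.] x [-6. 20.]
12 5030 zmax [-107.  -68.  -39.  -33.] x [ 7. 20.]
18 1234 zmax [-109.  -72.  -54.  -37.] x [ 6. 20.]
24 2379 zmax [-83. -77. -72. -68.] x [-8. 13.]
30 3150 zmax [-87. -80. -75. -71.] x [-9. 13.]
36 5802 zmax [-99. -85. -80. -73.] x [-8. 13.]
42 4191 zmax [-107.  -94.  -88.  -82.] x [ 1. 13.]
48 2627 zmax [-110. -100.  -96.  -93.] x [10. 13.]
54 919 zmax [-110. -106. -103. -101.] x [11. 13.]cp: '/dev/null' and '/dev/null' are the same file
```

View pics/w10.png

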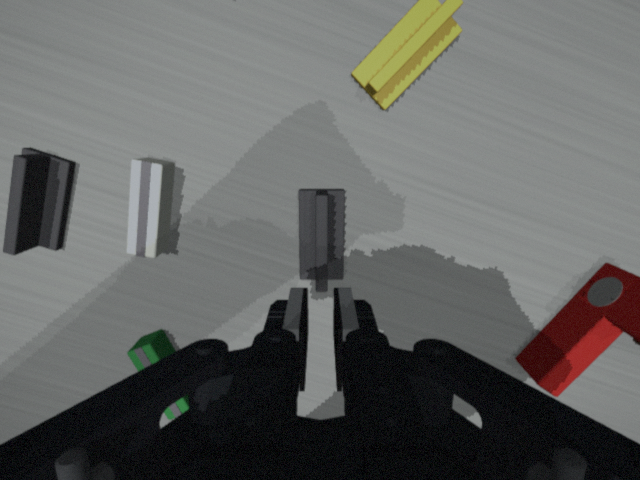

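```bash
python3 -m inch '[{"translation":[-0.04,0.02,0.5],"rot":[0,0,0],"gripper":0.5},{"translation":[-0.04,0.02,1.4],"rot":[0,0,0],"gripper":0.5},{"translation":[-0.04,0.02,2.4],"rot":[0,0,0],"gripper":0.5},{"translation":[-0.04,0.02,3.3],"rot":[0,0,0],"gripper":0.5},{"translation":[-0.04,0.02,4],"rot":[0,0,0],"gripper":0.5},{"translation":[-0.04,0.02,4.4],"rot":[0,0,0],"gripper":0.4},{"translation":[-0.04,0.02,4.6],"rot":[0,0,0],"gripper":0.3},{"translation":[-0.04,0.02,4.68],"rot":[0,0,0],"gripper":0.3}]' 100
python3 -m inch '[{"translation":[0,0,0],"rot":[0,0,0],"gripper":0.2},{"translation":[0,0,0],"rot":[0,0,0],"gripper":0},{"translation":[0,0,0],"rot":[0,0,0],"gripper":0},{"translation":[0,0,0],"rot":[0,0,0],"gripper":0},{"translation":[0,0,0],"rot":[0,0,0],"gripper":0},{"translation":[0,0,0],"rot":[0,0,0],"gripper":0},{"translation":[0,0,-0.2],"rot":[0,0,0],"gripper":0},{"translation":[0,0,-0.8],"rot":[0,0,0],"gripper":0}]' 100
python3 -c "
from h import *
go(457,-315.5,110,68.4)"
```

```text
time: 35.0
tool_pos: [679.1, -209.9, -14.6]
tcp_rot: [3.098, 0.52, 0.0]
wrist_force: [0.2, 0.6, -0.1]
opening: 0.296
grip_force: 0.0
time: 35.8
tool_pos: [677.1, -208.8, 3.7]
tcp_rot: [-3.096, -0.52, 0.006]
wrist_force: [0.2, 0.3, -2.6]
opening: 0.066
grip_force: 99.1
GO [-9.73, 1.15, -4.22] [-0.2, 0.1, -49.3] psi now 19.1 time 35.8 pos [ 677.1 -208.8    3.7] open 0.066 grip 99.1 F [ 0.2  0.3 -2.6]
```

```bash
python3 -m inch '[{"translation":[-0.2,0,-0.7],"rot":[0,0,-3],"gripper":0},{"translation":[-0.9,0.1,-1.6],"rot":[0,0,-10],"gripper":0},{"translation":[-2.2,0.25,-2.4],"rot":[0,0,-18],"gripper":0},{"translation":[-3.8,0.45,-2.9],"rot":[0,0,-26],"gripper":0},{"translation":[-5.5,0.65,-3],"rot":[0,0,-34],"gripper":0},{"translation":[-7.2,0.85,-3],"rot":[0,0,-41],"gripper":0},{"translation":[-8.6,1,-3],"rot":[0,0,-47],"gripper":0},{"translation":[-9.4,1.1,-3],"rot":[0,0,-49.3],"gripper":0}]' 100
python3 -m inch '[{"translation":[0,0,0],"rot":[0,0,0],"gripper":0},{"translation":[0,0,0],"rot":[0,0,0],"gripper":0},{"translation":[0,0,0],"rot":[0,0,0],"gripper":0},{"translation":[0,0,0],"rot":[0,0,0],"gripper":0},{"translation":[0,0,0],"rot":[0,0,0],"gripper":0},{"translation":[0,0,0],"rot":[0,0,0],"gripper":0},{"translation":[0,0,0],"rot":[0,0,0],"gripper":0},{"translation":[0,0,0],"rot":[0,0,0],"gripper":0}]' 100
cat > chk.py <<'E'
import sys; from h import *
cx,cy=float(sys.argv[1]),float(sys.argv[2])
s=snap("wrist"); W=cloud(s); save(s,"chk.png")
print("rim",rect(near(W,(cx,cy),112),30,38),"tab",rect(near(W,(cx,cy),60),62,86))
s=snap("side"); W=cloud(s); print("side rim",rect(near(W,(cx,cy),112),30,38),"tab",rect(near(W,(cx,cy),60),60,86))
go(float(sys.argv[3]),float(sys.argv[4]),float(sys.argv[5]),float(sys.argv[6]))
E
python3 chk.py 423.6 -302.6 457.1 -315.8 -3 68.4
```

```text
time: 36.6
tool_pos: [462.1, -314.5, 81.2]
tcp_rot: [-2.6, -1.763, -0.0]
wrist_force: [-0.5, 0.2, -1.7]
opening: 0.061
grip_force: 99.0
time: 37.4
tool_pos: [465.8, -312.4, 80.4]
tcp_rot: [-2.599, -1.765, 0.0]
wrist_force: [0.3, -0.9, -3.2]
opening: 0.067
grip_force: 99.0
rim (array([ 425. , -287.2]), array([149.4, 118.1]), -5.5, 5112) tab (array([ 423.7, -302.5]), array([40.7, 10.6]), 67.9, 2406)
side rim (array([ 420.3, -306.7]), array([149.3, 140.2]), -41.7, 536) tab (array([ 423.4, -303.2]), array([41.4, 10.6]), 68.9, 184)
GO [-0.25, -0.27, 3.34] [-0.0, -0.0, -0.1] psi now 68.3 time 37.5 pos [ 465.7 -312.4   80.4] open 0.065 grip 99.0 F [-0.7 -0.2 -1.8]
```

```bash
python3 -m inch '[{"translation":[-0.1,-0.1,0.4],"rot":[0,0,0],"gripper":0},{"translation":[-0.2,-0.2,1],"rot":[0,0,0],"gripper":0},{"translation":[-0.25,-0.24,1.6],"rot":[0,0,0],"gripper":0},{"translation":[-0.25,-0.24,2.2],"rot":[0,0,0],"gripper":0},{"translation":[-0.25,-0.24,2.7],"rot":[0,0,0],"gripper":0},{"translation":[-0.25,-0.24,3],"rot":[0,0,0],"gripper":0},{"translation":[-0.25,-0.24,3.2],"rot":[0,0,0],"gripper":0},{"translation":[-0.25,-0.24,3.32],"rot":[0,0,0],"gripper":0}]' 100
python3 -m inch '[{"translation":[0,0,0.02],"rot":[0,0,0],"gripper":0},{"translation":[0,0,0.04],"rot":[0,0,0],"gripper":0},{"translation":[0,0,0.04],"rot":[0,0,0],"gripper":0.2},{"translation":[0,0,0.04],"rot":[0,0,0],"gripper":0.2},{"translation":[0,0,0.04],"rot":[0,0,0],"gripper":0.2},{"translation":[0,0,-0.5],"rot":[0,0,0],"gripper":0.2},{"translation":[0,0,-1.6],"rot":[0,0,0],"gripper":0.2},{"translation":[0,0,-3],"rot":[0,0,0],"gripper":0.2}]' 100
python3 -c "
from h import *
go(699,-9,120,0)
s=snap('side');W=cloud(s);print(rect(near(W,(680,-9),45),26,40),rect(near(W,(680,-9),45),4,40))"
```

```text
time: 38.3
tool_pos: [464.4, -319.5, 0.5]
tcp_rot: [2.588, 1.759, 0.009]
wrist_force: [10.3, -4.6, 13.3]
opening: 0.06
grip_force: 103.9
time: 39.1
tool_pos: [456.5, -315.4, 71.9]
tcp_rot: [-2.597, -1.763, 0.004]
wrist_force: [-0.0, 0.3, 0.5]
opening: 0.2
grip_force: 0.0
GO [14.97, 4.48, -1.94] [-0.2, 0.1, 68.3] psi now 68.3 time 39.1 pos [ 456.5 -315.4   71.9] open 0.2 grip 0.0 F [-0.   0.3  0.5]
(array([653.7, -18. ]), array([33.8, 11.4]), 4.0, 61) (array([668.2, -16.9]), array([65.6, 63.1]), -76.1, 212)
```

```bash
python3 -m inch '[{"translation":[0.3,0,-0.6],"rot":[0,0,0],"gripper":0.2},{"translation":[1,-0.2,-1.8],"rot":[0,0,0],"gripper":0.5},{"translation":[1.4,-0.6,-3.4],"rot":[0,0,0],"gripper":1},{"translation":[1.4,-1,-5],"rot":[0,0,0],"gripper":1},{"translation":[1.4,-1.2,-6],"rot":[0,0,0],"gripper":1},{"translation":[1.4,-1.2,-6.4],"rot":[0,0,0],"gripper":1},{"translation":[1.4,-1.2,-6.4],"rot":[0,0,0],"gripper":1},{"translation":[1.4,-1.2,-6.4],"rot":[0,0,0],"gripper":1}]' 100
python3 rnd.py
python3 - <<'E'
from h import *
s=snap("wrist"); W=cloud(s); q=near(W,(460,-318),40); n=np.array([.93,-.368])
k=q[((q[:,:2]-[423.6,-302.6])@n>15)&((q[:,:2]-[423.6,-302.6])@n<60)]; print("tee web",rect(k,37,50),"all",rect(k,16,50),np.percentile(k[:,2],[2,50,99]))
for n in ("side","scene"):
    s=snap(n);W=cloud(s);print(n,rect(near(W,(672,-12),55),26,40),rect(near(W,(672,-12),55),4,40))
    for o in nets.outline_of("tee1",n)[:5]:
        print(round(o["p"],2),np.round(np.nanmedian(W[o["pixels"]],0)),s["frame"][o["pixels"]].mean(0).astype(int))
E
```

```text
time: 39.95
tool_pos: [442.5, -271.7, 230.8]
tcp_rot: [-2.597, -1.764, 0.002]
wrist_force: [-0.2, -0.6, -0.6]
opening: 1.002
grip_force: 0.0
rim [ 417.62051404 -299.5583642 ] 1.2322530528982458 tab (array([ 417.5, -299.5]), array([39.6, 10. ]), 69.5, 568)
rimrect (array([ 417. , -300.1]), array([148.6, 148.5]), -65.8, 2328)
plate [ 421.64511692 -302.65441058] 23 [-0.7 -0.9 -0.5 -0.6 -0.5 -0.1 -0.3 -0.1 -0.1 -0.1  0.1  0.2  0.1 -0.
  0.2  0.2 -0.1 -0.4 -0.5 -0.4 -0.8 -0.8 -1.2]
GO [6.03, 8.26, -2.81] [-0.2, 0.1, 49.4] psi now 68.4 time 40.0 pos [ 442.2 -271.8  230.5] open 0.999 grip 0.0 F [-0.1 -0.3  0.4]
tee web (array([ 468.3, -321.2]), array([73.5, 27. ]), 64.4, 586) all (array([ 462.6, -318.8]), array([74.9, 38.9]), 64.8, 2175) [ 10.54289888  36.14416617 337.73432149]
side (array([644.1, -18.9]), array([53.2, 12.8]), -0.9, 93) (array([655.2, -11.4]), array([79.5, 76.7]), -82.9, 348)
0.85 [ 458. -323.   19.] [96 94 94]
0.61 [637. -22.  12.] [65 64 64]
0.35 [ 451. -357.    5.] [80 78 79]
scene (array([646.1, -16.6]), array([56.7,  8.6]), -0.2, 86) (array([646.7, -16.6]), array([58.6, 32.6]), -0.4, 330)
0.79 [ 815. -216.   12.] [139 123  49]
0.61 [648. -13.  10.] [54 53 53]
0.59 [ 464. -320.   34.] [42 42 41]
```

View pics/w6.png

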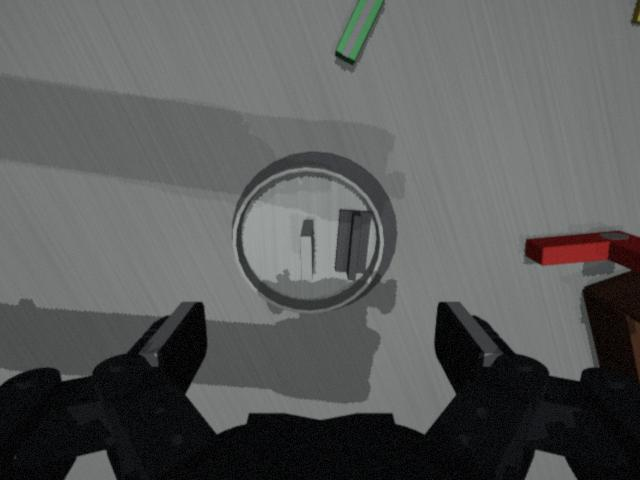

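```bash
python3 -m inch '[{"translation":[-0.2,-0.1,0.6],"rot":[0,0,-1],"gripper":0.9},{"translation":[-0.6,-0.25,1.6],"rot":[0,0,-1],"gripper":0.7},{"translation":[-1,-0.4,2.7],"rot":[0,0,-1],"gripper":0.6},{"translation":[-1.3,-0.5,3.8],"rot":[0,0,-1],"gripper":0.6},{"translation":[-1.39,-0.51,4.8],"rot":[0,0,-1],"gripper":0.6},{"translation":[-1.39,-0.51,5.3],"rot":[0,0,-1],"gripper":0.6},{"translation":[-1.39,-0.51,5.5],"rot":[0,0,-1],"gripper":0.6},{"translation":[-1.39,-0.51,5.5],"rot":[0,0,-1],"gripper":0.6}]' 80
python3 -m inch '[{"translation":[0,0,0.4],"rot":[0,0,0],"gripper":0.5},{"translation":[0,0,1],"rot":[0,0,0],"gripper":0.5},{"translation":[0,0,1.6],"rot":[0,0,0],"gripper":0.4},{"translation":[0,0,2],"rot":[0,0,0],"gripper":0.4},{"translation":[0,0,2.1],"rot":[0,0,0],"gripper":0.2},{"translation":[0,0,2.1],"rot":[0,0,0],"gripper":0},{"translation":[0,0,2.1],"rot":[0,0,0],"gripper":0},{"translation":[0,0,2.1],"rot":[0,0,0],"gripper":0}]' 80
python3 -m inch '[{"translation":[0,0,0],"rot":[0,0,0],"gripper":0},{"translation":[0,0,0],"rot":[0,0,0],"gripper":0},{"translation":[0,0,0],"rot":[0,0,0],"gripper":0},{"translation":[0,0,-0.1],"rot":[0,0,0],"gripper":0},{"translation":[0,0,-0.25],"rot":[0,0,0],"gripper":0},{"translation":[0,0,-0.4],"rot":[0,0,0],"gripper":0},{"translation":[0,0,-0.4],"rot":[0,0,0],"gripper":0},{"translation":[0,0,-0.4],"rot":[0,0,0],"gripper":0}]' 110
python3 -c "
from h import *
go(423,-302.6,48,69.5)"
```

```text
time: 41.05
tool_pos: [418.4, -299.8, 94.9]
tcp_rot: [-2.583, -1.788, 0.001]
wrist_force: [0.3, -0.5, -0.2]
opening: 0.598
grip_force: 0.0
time: 41.85
tool_pos: [417.9, -299.8, 42.3]
tcp_rot: [-2.583, -1.787, 0.0]
wrist_force: [0.6, -0.3, -4.2]
opening: 0.086
grip_force: 78.9
time: 42.65
tool_pos: [418.4, -300.0, 52.7]
tcp_rot: [2.583, 1.787, 0.001]
wrist_force: [-0.4, 0.8, -4.5]
opening: 0.074
grip_force: 109.9
GO [-0.03, 0.21, 0.19] [0.0, -0.0, -0.1] psi now 69.4 time 42.65 pos [ 418.4 -300.    52.7] open 0.074 grip 109.9 F [-0.4  0.8 -4.5]
```

```bash
python3 -m inch '[{"translation":[-0.02,0.1,0],"rot":[0,0,0],"gripper":0},{"translation":[-0.05,0.22,0],"rot":[0,0,0],"gripper":0},{"translation":[-0.05,0.22,0],"rot":[0,0,0],"gripper":0},{"translation":[-0.05,0.22,0.15],"rot":[0,0,0],"gripper":0},{"translation":[-0.05,0.22,0.3],"rot":[0,0,0],"gripper":0},{"translation":[-0.05,0.22,0.4],"rot":[0,0,0],"gripper":0},{"translation":[-0.05,0.22,0.42],"rot":[0,0,0],"gripper":0},{"translation":[-0.05,0.22,0.42],"rot":[0,0,0],"gripper":0}]' 110
python3 -m inch '[{"translation":[0,0,0],"rot":[0,0,0],"gripper":0.3},{"translation":[0,0,0],"rot":[0,0,0],"gripper":0.5},{"translation":[0,0,0],"rot":[0,0,0],"gripper":0.5},{"translation":[0,0,-0.5],"rot":[0,0,0],"gripper":0.5},{"translation":[0,0,-1.6],"rot":[0,0,0],"gripper":0.6},{"translation":[0.3,0,-3.4],"rot":[0,0,0],"gripper":1},{"translation":[0.8,0,-5.4],"rot":[0,0,0],"gripper":1},{"translation":[1.2,0,-7],"rot":[0,0,0],"gripper":1}]' 60
python3 -m inch '[{"translation":[0.2,0,-0.4],"rot":[0,0,0],"gripper":1},{"translation":[0.2,0,-0.4],"rot":[0,0,0],"gripper":1},{"translation":[0.2,0,-0.4],"rot":[0,0,0],"gripper":1},{"translation":[0.2,0,-0.4],"rot":[0,0,0],"gripper":1},{"translation":[0.2,0,-0.4],"rot":[0,0,0],"gripper":1},{"translation":[0.2,0,-0.4],"rot":[0,0,0],"gripper":1},{"translation":[0.2,0,-0.4],"rot":[0,0,0],"gripper":1},{"translation":[0.2,0,-0.4],"rot":[0,0,0],"gripper":1}]' 60
python3 rnd.py
python3 -c "
from h import *
go(662,-17,125,0)"
```

```text
time: 43.45
tool_pos: [422.8, -303.0, 41.9]
tcp_rot: [-2.583, -1.787, -0.0]
wrist_force: [-0.3, 0.3, -3.4]
opening: 0.077
grip_force: 110.1
time: 44.25
tool_pos: [433.8, -275.5, 220.5]
tcp_rot: [2.583, 1.784, 0.003]
wrist_force: [1.1, -0.1, -0.5]
opening: 0.997
grip_force: 0.0
time: 45.05
tool_pos: [435.1, -270.4, 226.7]
tcp_rot: [-2.584, -1.787, 0.001]
wrist_force: [-1.1, -0.6, -0.4]
opening: 1.002
grip_force: 0.0
rim [ 422.62563724 -302.70021051] 1.2331047326764673 tab (array([ 422.3, -303.1]), array([40.5,  8.9]), 69.3, 533)
rimrect (array([ 422.5, -303.4]), array([149. , 148.5]), 88.2, 2421)
plate [ 422.25777055 -303.08917237] 24 [-1.1 -1.3 -1.4 -0.5 -0.8 -0.4 -0.6 -0.4  0.1 -0.1 -0.1 -0.1  0.2  0.2
  0.1 -0.  -0.  -0.2 -0.2 -0.5 -0.6 -0.7 -0.7 -1.1]
GO [5.93, 8.65, -2.93] [-0.0, 0.0, 50.3] psi now 69.3 time 45.1 pos [ 435.2 -270.4  226.8] open 0.998 grip 0.0 F [ 0.6 -0.9  0.7]
GO [12.69, 4.91, 4.07] [-0.0, 0.0, 69.3] psi now 69.3 time 45.1 pos [ 435.2 -270.4  226.8] open 0.998 grip 0.0 F [ 0.6 -0.9  0.7]
```

```bash
python3 -m inch '[{"translation":[0.8,0.3,0],"rot":[0,0,4],"gripper":1},{"translation":[2.4,0.9,0.2],"rot":[0,0,12],"gripper":1},{"translation":[4.2,1.6,0.7],"rot":[0,0,20],"gripper":1},{"translation":[6,2.3,1.3],"rot":[0,0,28],"gripper":1},{"translation":[7.8,3,2],"rot":[0,0,36],"gripper":1},{"translation":[9.6,3.7,2.7],"rot":[0,0,44],"gripper":1},{"translation":[11.2,4.3,3.4],"rot":[0,0,52],"gripper":1},{"translation":[12.3,4.75,3.9],"rot":[0,0,60],"gripper":1}]' 60
python3 -m inch '[{"translation":[0.15,-0.4,0.15],"rot":[0,0,6],"gripper":1},{"translation":[0.15,-0.4,0.15],"rot":[0,0,9],"gripper":1},{"translation":[0.15,-0.4,0.15],"rot":[0,0,9.3],"gripper":1},{"translation":[0.15,-0.4,0.15],"rot":[0,0,9.3],"gripper":1},{"translation":[0.15,-0.4,0.15],"rot":[0,0,9.3],"gripper":1},{"translation":[0.15,-0.4,0.15],"rot":[0,0,9.3],"gripper":1},{"translation":[0.15,-0.4,0.15],"rot":[0,0,9.3],"gripper":1},{"translation":[0.15,-0.4,0.15],"rot":[0,0,9.3],"gripper":1}]' 60
python3 look.py w11.png tee,643,-17
```

```text
time: 45.9
tool_pos: [656.1, -19.8, 127.3]
tcp_rot: [-3.13, -0.254, 0.002]
wrist_force: [-0.1, -1.1, 0.5]
opening: 1.0
grip_force: 0.0
time: 46.7
tool_pos: [656.9, -14.2, 126.0]
tcp_rot: [-3.141, -0.001, -0.001]
wrist_force: [-0.5, 0.7, -0.9]
opening: 1.001
grip_force: 0.0
tee (array([638.9, -16.5]), array([65.7,  7.4]), 0.4, 942) all (array([638.6, -16.6]), array([66.8, 31.8]), 1.0, 3446) z99 250.40375787350501
GO [-26.28, -0.59, 5.03] [-0.0, -0.0, 0.1] psi now 0.1 time 46.75 pos [656.9 -14.1 125.9] open 1.001 grip 0.0 F [ 0.8  0.  -0.5]
```

```bash
python3 -m inch '[{"translation":[-0.3,0.05,0.6],"rot":[0,0,0],"gripper":0.8},{"translation":[-0.6,0.1,1.6],"rot":[0,0,0],"gripper":0.6},{"translation":[-0.72,0.1,2.7],"rot":[0,0,0],"gripper":0.5},{"translation":[-0.72,0.1,3.7],"rot":[0,0,0],"gripper":0.5},{"translation":[-0.72,0.1,4.5],"rot":[0,0,0],"gripper":0.4},{"translation":[-0.72,0.1,5],"rot":[0,0,0],"gripper":0.3},{"translation":[-0.72,0.1,5.25],"rot":[0,0,0],"gripper":0.3},{"translation":[-0.72,0.1,5.32],"rot":[0,0,0],"gripper":0.3}]' 100
python3 -m inch '[{"translation":[0,0,0],"rot":[0,0,0],"gripper":0.2},{"translation":[0,0,0],"rot":[0,0,0],"gripper":0},{"translation":[0,0,0],"rot":[0,0,0],"gripper":0},{"translation":[0,0,0],"rot":[0,0,0],"gripper":0},{"translation":[0,0,0],"rot":[0,0,0],"gripper":0},{"translation":[0,0,0],"rot":[0,0,0],"gripper":0},{"translation":[0,0,-0.2],"rot":[0,0,0],"gripper":0},{"translation":[0,0,-0.8],"rot":[0,0,0],"gripper":0}]' 100
python3 -c "
from h import *
go(385,-289,90,69.3)"
```

```text
time: 47.55
tool_pos: [638.9, -16.6, -7.5]
tcp_rot: [3.141, 0.001, -0.0]
wrist_force: [0.5, 0.7, 0.2]
opening: 0.299
grip_force: 0.0
time: 48.35
tool_pos: [637.0, -16.2, 11.4]
tcp_rot: [3.141, 0.002, -0.006]
wrist_force: [-0.7, 0.7, -2.0]
opening: 0.056
grip_force: 99.2
GO [-10.1, 10.9, -3.1] [-0.1, 0.2, -69.2] psi now 0.1 time 48.35 pos [637.  -16.2  11.4] open 0.056 grip 99.2 F [-0.7  0.7 -2. ]
```

```bash
python3 -m inch '[{"translation":[0,0,-0.8],"rot":[0,0,-2],"gripper":0},{"translation":[-0.4,0.4,-2],"rot":[0,0,-7],"gripper":0},{"translation":[-1.3,1.4,-3],"rot":[0,0,-14],"gripper":0},{"translation":[-2.5,2.7,-3.2],"rot":[0,0,-22],"gripper":0},{"translation":[-3.8,4.1,-3.2],"rot":[0,0,-30],"gripper":0},{"translation":[-5.1,5.5,-3.2],"rot":[0,0,-38],"gripper":0},{"translation":[-6.4,6.9,-3.2],"rot":[0,0,-46],"gripper":0},{"translation":[-7.6,8.2,-3.2],"rot":[0,0,-54],"gripper":0}]' 100
python3 -c "
from h import *
go(385,-289,90,69.3)"
```

```text
time: 49.15
tool_pos: [447.2, -223.3, 93.4]
tcp_rot: [2.795, 1.434, 0.002]
wrist_force: [0.6, -1.1, -2.4]
opening: 0.053
grip_force: 99.3
GO [-3.59, -0.49, 0.13] [0.0, -0.0, -15.0] psi now 54.3 time 49.15 pos [ 447.2 -223.3   93.4] open 0.053 grip 99.3 F [ 0.6 -1.1 -2.4]
```

```bash
python3 -m inch '[{"translation":[-0.9,-0.12,0],"rot":[0,0,-5],"gripper":0},{"translation":[-1.9,-0.25,0],"rot":[0,0,-10],"gripper":0},{"translation":[-2.8,-0.38,0],"rot":[0,0,-14],"gripper":0},{"translation":[-3.3,-0.45,0],"rot":[0,0,-15],"gripper":0},{"translation":[-3.5,-0.48,0],"rot":[0,0,-15],"gripper":0},{"translation":[-3.5,-0.48,0],"rot":[0,0,-15],"gripper":0},{"translation":[-3.5,-0.48,0],"rot":[0,0,-15],"gripper":0},{"translation":[-3.5,-0.48,0],"rot":[0,0,-15],"gripper":0}]' 100
python3 chk.py 422.5 -303 385.1 -288.9 8 69.3
python3 - <<'E'
from h import *
s=snap("wrist"); W=cloud(s).reshape(-1,3); o=manip.get_obs(); T=Ro.from_rotvec(o["tcp_rot"]).as_matrix()
L=(W-o["tool_pos"])@T; k=L[(np.abs(L[:,1])<22)&(np.abs(L[:,0])<50)&(L[:,2]>-24)&(L[:,2]<15)]
print("held tee: z",np.percentile(k[:,2],[2,50,98]),"x",np.percentile(k[:,0],[1,99]),"y",np.percentile(k[:,1],[1,99]))
E
```

```text
time: 49.95
tool_pos: [388.8, -284.7, 92.8]
tcp_rot: [-2.587, -1.782, -0.0]
wrist_force: [-0.3, -0.1, -2.1]
opening: 0.056
grip_force: 99.3
rim (array([ 430.1, -292.4]), array([149.7, 123.3]), -35.2, 5165) tab (array([ 422.4, -302.8]), array([40.5, 10.4]), 69.6, 2048)
side rim (array([ 424.3, -309.6]), array([149., 138.]), 20.1, 625) tab (array([ 422.4, -303.6]), array([41.4, 10.4]), 69.6, 180)
GO [-0.2, -0.07, 3.39] [-0.0, 0.0, -0.2] psi now 69.1 time 50.05 pos [ 388.5 -284.9   92.7] open 0.061 grip 99.3 F [ 0.   0.1 -2.4]
held tee: z [-16.79406584 -14.29937544  -9.20028491] x [-0.09325922 32.77801924] y [-15.7959584   15.60603333]
```

View pics/chk.png

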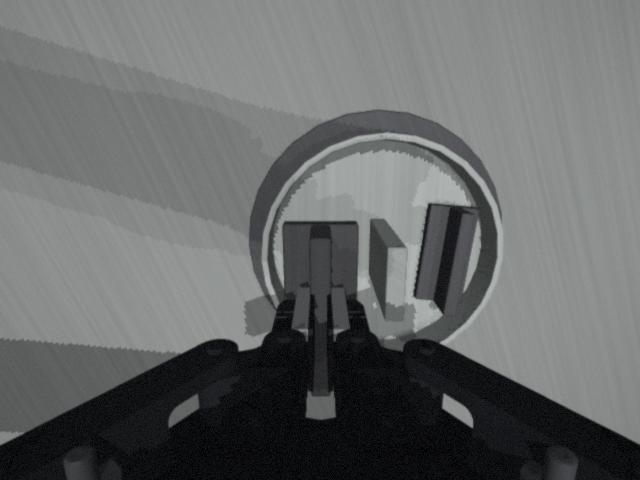

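```bash
python3 -m inch '[{"translation":[-0.1,-0.05,0.5],"rot":[0,0,0],"gripper":0},{"translation":[-0.2,-0.1,1.3],"rot":[0,0,0],"gripper":0},{"translation":[-0.2,-0.1,2],"rot":[0,0,0],"gripper":0},{"translation":[-0.2,-0.1,2.6],"rot":[0,0,0],"gripper":0},{"translation":[-0.2,-0.1,3],"rot":[0,0,0],"gripper":0},{"translation":[-0.2,-0.1,3.2],"rot":[0,0,0],"gripper":0},{"translation":[-0.2,-0.1,3.34],"rot":[0,0,0],"gripper":0},{"translation":[-0.2,-0.1,3.38],"rot":[0,0,0],"gripper":0}]' 100
python3 -c "
from h import *
go(385,-289,8,69.3)"
```

```text
time: 50.9
tool_pos: [384.0, -289.4, 8.1]
tcp_rot: [2.588, 1.781, 0.0]
wrist_force: [0.6, -0.7, -2.3]
opening: 0.05
grip_force: 99.3
GO [0.03, 0.03, 0.01] [0.0, 0.0, -0.2] psi now 69.1 time 50.9 pos [ 384.  -289.4    8.1] open 0.05 grip 99.3 F [ 0.6 -0.7 -2.3]
```

```bash
python3 -m inch '[{"translation":[0,0,0.04],"rot":[0,0,0],"gripper":0},{"translation":[0,0,0.04],"rot":[0,0,0],"gripper":0.2},{"translation":[0,0,0.04],"rot":[0,0,0],"gripper":0.2},{"translation":[0,0,0.04],"rot":[0,0,0],"gripper":0.2},{"translation":[0,0,0],"rot":[0,0,0],"gripper":0.2},{"translation":[0,0,-0.6],"rot":[0,0,0],"gripper":0.2},{"translation":[0,0,-1.7],"rot":[0,0,0],"gripper":0.2},{"translation":[0,0,-3],"rot":[0,0,0],"gripper":0.2}]' 60
python3 -m inch '[{"translation":[0.4,0.2,-1.2],"rot":[0,0,0],"gripper":0.5},{"translation":[1,0.5,-2.6],"rot":[0,0,0],"gripper":1},{"translation":[1.4,0.9,-4],"rot":[0,0,0],"gripper":1},{"translation":[1.6,1.2,-5.2],"rot":[0,0,0],"gripper":1},{"translation":[1.6,1.4,-5.8],"rot":[0,0,0],"gripper":1},{"translation":[1.6,1.4,-6],"rot":[0,0,0],"gripper":1},{"translation":[1.6,1.4,-6],"rot":[0,0,0],"gripper":1},{"translation":[1.6,1.4,-6],"rot":[0,0,0],"gripper":1}]' 60
python3 rnd.py
python3 - <<'E'
from h import *
s=snap("wrist"); W=cloud(s); n=np.array([.9354,-.3535]); q=near(W,(422.5,-303),66); d=(q[:,:2]-[422.5,-303])@n
for sg in (1,-1): k=q[(sg*d>9)]; print("tee",rect(k,38,46),"flange",np.median(k[(k[:,2]>14)&(k[:,2]<24)],0))
for nm in ("side","scene"):
    s=snap(nm);W=cloud(s)
    for o in nets.outline_of("bar1",nm)[:5]:
        print(nm,round(o["p"],2),rect(W[o["pixels"]],16,30),s["frame"][o["pixels"]].mean(0).astype(int))
E
```

```text
time: 51.7
tool_pos: [383.9, -289.4, 84.1]
tcp_rot: [2.588, 1.78, -0.001]
wrist_force: [-0.3, 0.4, 0.4]
opening: 0.197
grip_force: 0.0
time: 52.5
tool_pos: [430.2, -264.3, 232.4]
tcp_rot: [-2.588, -1.779, 0.001]
wrist_force: [0.1, 0.6, 0.7]
opening: 0.999
grip_force: 0.0
rim [ 424.8425966 -303.6811198] 1.241758177858631 tab (array([ 424.8, -303.9]), array([40. ,  9.2]), 68.9, 520)
rimrect (array([ 424.6, -304.4]), array([148.8, 148.4]), -64.8, 2413)
plate [ 422.63649603 -303.21846191] 24 [-0.8 -1.2 -1.  -1.  -0.8 -0.7 -0.9 -0.5 -0.7 -0.1 -0.3 -0.1  0.1  0.
  0.2 -0.1 -0.1  0.3  0.1 -0.4 -0.4 -0.5 -0.2 -0.8]
GO [5.82, 8.9, -2.73] [-0.1, 0.0, 50.0] psi now 69.0 time 52.55 pos [ 430.  -264.2  232.1] open 0.998 grip 0.0 F [ 0.1 -0.1 -0.2]
tee (array([ 466.1, -323.8]), array([66.3,  8.4]), 64.4, 564) flange [ 464.00861614 -321.32580651   19.46233142]
tee (array([ 384.9, -290.6]), array([65.9,  8.1]), 69.1, 552) flange [ 386.56989079 -289.14176774   19.46420117]
side 0.88 (array([679.9, 197.9]), array([62.7, 27.1]), -18.8, 212) [154 154 151]
side 0.75 (array([ 536.5, -131.7]), array([66.6, 21.8]), 42.1, 302) [ 81 126  87]
side 0.73 (array([660.4, -93.2]), array([64.4, 23.4]), 9.4, 272) [163 162 159]
side 0.55 (array([661.1,  96.6]), array([63. , 26.3]), -3.8, 228) [156 156 152]
scene 0.87 (array([684.3, 199.6]), array([64.6, 20.6]), -17.2, 315) [134 135 132]
scene 0.77 (array([664.5,  98. ]), array([67.3, 20. ]), -1.1, 240) [137 137 134]
scene 0.75 (array([663.7, -92.1]), array([65.9, 20.9]), 8.9, 218) [133 134 130]
scene 0.54 (array([ 543. , -129.7]), array([61.2, 17.4]), 41.7, 123) [41 81 47]
```

View pics/w6.png

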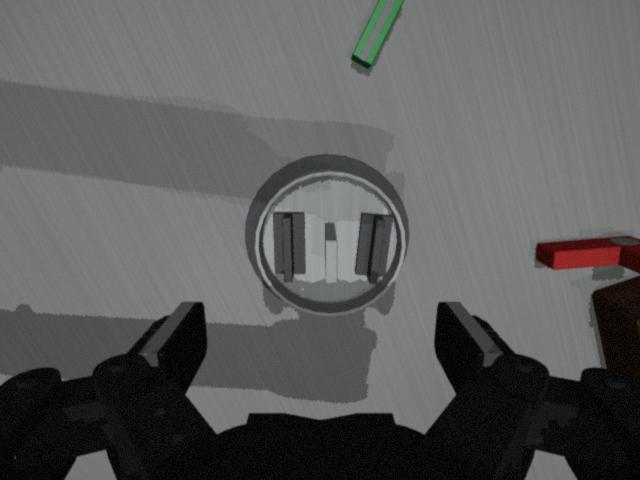

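```bash
python3 -m inch '[{"translation":[-0.2,0.1,0.6],"rot":[0,0,0],"gripper":0.9},{"translation":[-0.6,0.2,1.6],"rot":[0,0,0],"gripper":0.7},{"translation":[-1.1,0.3,2.7],"rot":[0,0,0],"gripper":0.6},{"translation":[-1.5,0.36,3.8],"rot":[0,0,0],"gripper":0.6},{"translation":[-1.56,0.37,4.8],"rot":[0,0,0],"gripper":0.6},{"translation":[-1.56,0.37,5.3],"rot":[0,0,0],"gripper":0.6},{"translation":[-1.56,0.37,5.5],"rot":[0,0,0],"gripper":0.6},{"translation":[-1.56,0.37,5.5],"rot":[0,0,0],"gripper":0.6}]' 80
python3 -m inch '[{"translation":[0,0,0.4],"rot":[0,0,0],"gripper":0.5},{"translation":[0,0,1],"rot":[0,0,0],"gripper":0.5},{"translation":[0,0,1.6],"rot":[0,0,0],"gripper":0.4},{"translation":[0,0,2],"rot":[0,0,0],"gripper":0.4},{"translation":[0,0,2.1],"rot":[0,0,0],"gripper":0.2},{"translation":[0,0,2.1],"rot":[0,0,0],"gripper":0},{"translation":[0,0,2.1],"rot":[0,0,0],"gripper":0},{"translation":[0,0,2.1],"rot":[0,0,0],"gripper":0}]' 80
python3 -m inch '[{"translation":[0,0,0],"rot":[0,0,0],"gripper":0},{"translation":[0,0,0],"rot":[0,0,0],"gripper":0},{"translation":[0,0,0],"rot":[0,0,0],"gripper":0},{"translation":[0,0,-0.1],"rot":[0,0,0],"gripper":0},{"translation":[0,0,-0.25],"rot":[0,0,0],"gripper":0},{"translation":[0,-0.04,-0.3],"rot":[0,0,0],"gripper":0},{"translation":[0,-0.09,-0.3],"rot":[0,0,0],"gripper":0},{"translation":[0,-0.09,-0.3],"rot":[0,0,0],"gripper":0}]' 110
python3 -c "
from h import *
go(422.6,-303.2,43,69)"
```

```text
time: 53.6
tool_pos: [425.7, -303.9, 95.7]
tcp_rot: [-2.588, -1.781, 0.0]
wrist_force: [0.4, -0.5, -0.2]
opening: 0.603
grip_force: 0.0
time: 54.4
tool_pos: [425.0, -303.7, 42.7]
tcp_rot: [-2.587, -1.78, 0.001]
wrist_force: [-0.4, 0.1, -7.0]
opening: 0.088
grip_force: 79.7
time: 55.2
tool_pos: [423.3, -303.2, 50.7]
tcp_rot: [-2.588, -1.78, -0.0]
wrist_force: [-0.4, 0.2, -6.6]
opening: 0.077
grip_force: 110.0
GO [-0.01, -0.02, 0.31] [-0.0, -0.0, 0.0] psi now 69.0 time 55.2 pos [ 423.3 -303.2   50.7] open 0.077 grip 110.0 F [-0.4  0.2 -6.6]
```

```bash
python3 -m inch '[{"translation":[0,-0.01,0.1],"rot":[0,0,0],"gripper":0},{"translation":[0,-0.01,0.2],"rot":[0,0,0],"gripper":0},{"translation":[0,-0.01,0.3],"rot":[0,0,0],"gripper":0},{"translation":[0,-0.01,0.34],"rot":[0,0,0],"gripper":0},{"translation":[0,-0.01,0.34],"rot":[0,0,0],"gripper":0},{"translation":[0,-0.01,0.34],"rot":[0,0,0],"gripper":0.3},{"translation":[0,-0.01,0.34],"rot":[0,0,0],"gripper":0.4},{"translation":[0,-0.01,0.34],"rot":[0,0,0],"gripper":0.4}]' 110
python3 -m inch '[{"translation":[0,0,-0.4],"rot":[0,0,0],"gripper":0.4},{"translation":[0,0,-1.2],"rot":[0,0,0],"gripper":0.5},{"translation":[0,0,-2.4],"rot":[0,0,0],"gripper":0.7},{"translation":[0.2,0,-4],"rot":[0,0,0],"gripper":1},{"translation":[0.7,0,-5.8],"rot":[0,0,0],"gripper":1},{"translation":[1.2,0,-7.2],"rot":[0,0,0],"gripper":1},{"translation":[1.4,0,-7.4],"rot":[0,0,0],"gripper":1},{"translation":[1.4,0,-7.4],"rot":[0,0,0],"gripper":1}]' 30
python3 rnd.py
python3 -c "
from h import *
go(681,-90,120,8)"
```

```text
time: 56.0
tool_pos: [424.1, -303.9, 42.8]
tcp_rot: [2.587, 1.779, 0.001]
wrist_force: [0.4, 0.5, -0.4]
opening: 0.401
grip_force: 0.0
time: 56.8
tool_pos: [437.0, -270.3, 228.9]
tcp_rot: [2.585, 1.781, 0.004]
wrist_force: [-0.3, -0.2, -1.0]
opening: 0.999
grip_force: 0.0
rim [ 423.39102803 -303.02687983] 1.2302817454063337 tab (array([ 423.1, -303.3]), array([40. ,  9.7]), 69.1, 569)
rimrect (array([ 423.2, -303.6]), array([148.8, 148.5]), -78.6, 2436)
plate [ 422.3414259  -303.15593173] 24 [-1.  -1.4 -1.  -0.7 -1.  -0.6 -0.6 -0.4 -0.4 -0.4 -0.1  0.   0.3  0.2
  0.1 -0.   0.  -0.2 -0.  -0.4 -0.5 -0.5 -0.4 -0.9]
GO [5.97, 8.61, -2.9] [0.0, -0.0, 50.1] psi now 69.1 time 56.85 pos [ 435.8 -270.5  227.3] open 0.999 grip 0.0 F [-0.9 -0.1 -0.8]
GO [10.24, 6.58, 4.3] [0.0, -0.0, 61.1] psi now 69.1 time 56.85 pos [ 435.8 -270.5  227.3] open 0.999 grip 0.0 F [-0.9 -0.1 -0.8]
```

```bash
python3 -m inch '[{"translation":[0.7,0.4,0.2],"rot":[0,0,4],"gripper":1},{"translation":[2.1,1.3,0.7],"rot":[0,0,12],"gripper":1},{"translation":[3.7,2.4,1.4],"rot":[0,0,20],"gripper":1},{"translation":[5.3,3.4,2.2],"rot":[0,0,28],"gripper":1},{"translation":[6.9,4.4,3],"rot":[0,0,36],"gripper":1},{"translation":[8.4,5.4,3.6],"rot":[0,0,44],"gripper":1},{"translation":[9.6,6.2,4.1],"rot":[0,0,52],"gripper":1},{"translation":[10.24,6.58,4.3],"rot":[0,0,60],"gripper":1}]' 30
python3 -m inch '[{"translation":[0,0,0],"rot":[0,0,1],"gripper":1},{"translation":[0,0,0],"rot":[0,0,1],"gripper":1},{"translation":[0,0,0],"rot":[0,0,1],"gripper":1},{"translation":[0,0,0],"rot":[0,0,1],"gripper":1},{"translation":[0,0,0],"rot":[0,0,1],"gripper":1},{"translation":[0,0,0],"rot":[0,0,1],"gripper":1},{"translation":[0,0,0],"rot":[0,0,1],"gripper":1},{"translation":[0,0,0],"rot":[0,0,1],"gripper":1}]' 30
python3 look.py w12.png bar,662,-93
```

```text
time: 57.65
tool_pos: [681.1, -87.2, 114.7]
tcp_rot: [-3.132, -0.244, 0.009]
wrist_force: [-0.9, -0.1, 0.1]
opening: 1.0
grip_force: 0.0
time: 58.45
tool_pos: [680.9, -90.2, 119.9]
tcp_rot: [-3.134, -0.221, -0.0]
wrist_force: [-0.0, -0.4, 0.6]
opening: 0.998
grip_force: 0.0
bar (array([660.7, -92.3]), array([64.9, 19.8]), 8.6, 2321) all (array([660.7, -92.3]), array([64.9, 19.8]), 8.4, 2430) z99 244.49308615123127
GO [-26.46, -7.39, 4.79] [-0.0, -0.0, 8.1] psi now 8.1 time 58.5 pos [680.9 -90.3 119.8] open 0.999 grip 0.0 F [-0.3 -0.2 -0.6]
```

```bash
python3 -m inch '[{"translation":[-0.3,-0.02,0.6],"rot":[0,0,-0.4],"gripper":0.9},{"translation":[-0.57,-0.04,1.6],"rot":[0,0,-0.4],"gripper":0.8},{"translation":[-0.57,-0.04,2.7],"rot":[0,0,-0.4],"gripper":0.7},{"translation":[-0.57,-0.04,3.8],"rot":[0,0,-0.4],"gripper":0.6},{"translation":[-0.57,-0.04,4.7],"rot":[0,0,-0.4],"gripper":0.6},{"translation":[-0.57,-0.04,5.2],"rot":[0,0,-0.4],"gripper":0.5},{"translation":[-0.57,-0.04,5.45],"rot":[0,0,-0.4],"gripper":0.5},{"translation":[-0.57,-0.04,5.5],"rot":[0,0,-0.4],"gripper":0.45}]' 30
python3 -m inch '[{"translation":[0,0,0],"rot":[0,0,0],"gripper":0.35},{"translation":[0,0,0],"rot":[0,0,0],"gripper":0.25},{"translation":[0,0,0],"rot":[0,0,0],"gripper":0.15},{"translation":[0,0,0],"rot":[0,0,0],"gripper":0.1},{"translation":[0,0,0],"rot":[0,0,0],"gripper":0.1},{"translation":[0,0,0],"rot":[0,0,0],"gripper":0.1},{"translation":[0,0,-0.2],"rot":[0,0,0],"gripper":0.1},{"translation":[0,0,-0.8],"rot":[0,0,0],"gripper":0.1}]' 30
python3 -c "
from h import *
go(487,319,80,92.9)"
```

```text
time: 59.3
tool_pos: [666.7, -91.3, -17.9]
tcp_rot: [3.133, 0.232, -0.0]
wrist_force: [0.1, 0.2, 0.1]
opening: 0.45
grip_force: 0.0
time: 60.1
tool_pos: [664.8, -90.8, 0.9]
tcp_rot: [-3.132, -0.231, 0.006]
wrist_force: [-0.1, -0.3, -1.0]
opening: 0.226
grip_force: 29.7
GO [-4.64, -17.26, -3.13] [-0.2, 0.1, -84.4] psi now 8.5 time 60.1 pos [664.8 -90.8   0.9] open 0.226 grip 29.7 F [-0.1 -0.3 -1. ]
```

```bash
python3 -m inch '[{"translation":[0,-0.2,-0.8],"rot":[0,0,-3],"gripper":0.1},{"translation":[-0.2,-0.9,-1.8],"rot":[0,0,-9],"gripper":0.1},{"translation":[-0.5,-2,-2.6],"rot":[0,0,-16],"gripper":0.1},{"translation":[-0.9,-3.5,-3.1],"rot":[0,0,-23],"gripper":0.1},{"translation":[-1.3,-5.1,-3.1],"rot":[0,0,-30],"gripper":0.1},{"translation":[-1.8,-6.7,-3.1],"rot":[0,0,-37],"gripper":0.1},{"translation":[-2.2,-8.3,-3.1],"rot":[0,0,-44],"gripper":0.1},{"translation":[-2.6,-9.8,-3.1],"rot":[0,0,-51],"gripper":0.1}]' 30
python3 -c "
from h import *
go(486.7,321.8,80,92.9)"
```

```text
time: 60.9
tool_pos: [565.9, 143.7, 81.7]
tcp_rot: [-2.722, -1.568, -0.004]
wrist_force: [0.7, -0.7, -0.9]
opening: 0.225
grip_force: 29.8
GO [4.58, -6.31, 0.07] [0.1, -0.1, -33.0] psi now 59.9 time 60.9 pos [565.9 143.7  81.7] open 0.225 grip 29.8 F [ 0.7 -0.7 -0.9]
```

```bash
python3 -m inch '[{"translation":[0.8,-1.1,0],"rot":[0,0,-6],"gripper":0.1},{"translation":[1.8,-2.5,0],"rot":[0,0,-13],"gripper":0.1},{"translation":[2.8,-3.9,0],"rot":[0,0,-20],"gripper":0.1},{"translation":[3.7,-5.1,0],"rot":[0,0,-27],"gripper":0.1},{"translation":[4.3,-5.9,0],"rot":[0,0,-32],"gripper":0.1},{"translation":[4.55,-6.2,0],"rot":[0,0,-33],"gripper":0.1},{"translation":[4.58,-6.2,0],"rot":[0,0,-33],"gripper":0.1},{"translation":[4.58,-6.2,0],"rot":[0,0,-33],"gripper":0.1}]' 30
python3 chk.py 450.9 277.9 486.7 321.8 -6 92.9
cat > held.py <<'E'
from h import *
s=snap("wrist"); W=cloud(s).reshape(-1,3); o=manip.get_obs(); T=Ro.from_rotvec(o["tcp_rot"]).as_matrix()
L=(W-o["tool_pos"])@T; k=L[(np.abs(L[:,1])<14)&(np.abs(L[:,0])<50)&(L[:,2]>-40)&(L[:,2]<-22)&(L[:,0]>12)]
print("held: z",np.percentile(k[:,2],[2,50,98]),"x",np.percentile(k[:,0],[1,99]),"y",np.percentile(k[:,1],[1,99]))
E
python3 held.py
```

```text
time: 61.7
tool_pos: [492.3, 317.1, 80.4]
tcp_rot: [2.176, 2.264, 0.001]
wrist_force: [-0.6, -1.3, -0.7]
opening: 0.227
grip_force: 29.8
rim (array([450.5, 278.3]), array([151. , 150.9]), -86.9, 5962) tab (array([450.2, 290.5]), array([17.8, 10.5]), -87.2, 1019)
side rim (array([450.2, 277.1]), array([158.1, 150.2]), -86.6, 446) tab (array([450.1, 276.2]), array([44.1, 10.3]), -86.0, 86)
GO [0.22, -0.22, 3.44] [0.0, 0.0, -0.7] psi now 92.2 time 61.8 pos [492.4 316.5  80.1] open 0.222 grip 29.8 F [ 1.4 -0.2 -0.3]
held: z [-39.95912221 -34.51621829 -22.67176364] x [13.03968955 26.05671189] y [-9.7221681  10.06966022]
```

View pics/chk.png

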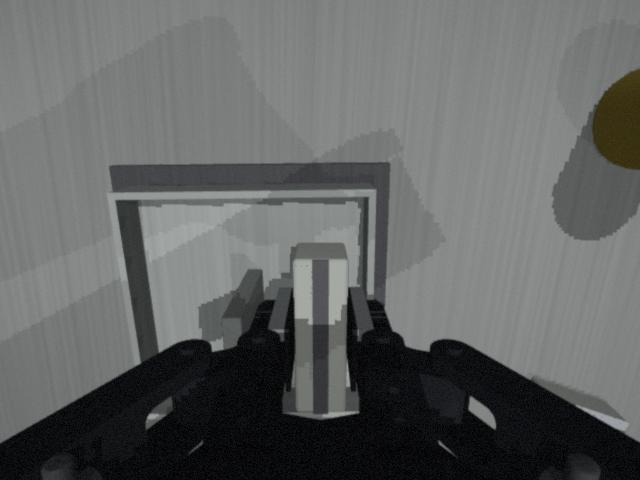

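```bash
python3 -m inch '[{"translation":[0.1,-0.1,0.3],"rot":[0,0,-0.7],"gripper":0.1},{"translation":[0.22,-0.22,0.9],"rot":[0,0,-0.7],"gripper":0.1},{"translation":[0.22,-0.22,1.6],"rot":[0,0,-0.7],"gripper":0.1},{"translation":[0.22,-0.22,2.3],"rot":[0,0,-0.7],"gripper":0.1},{"translation":[0.22,-0.22,2.8],"rot":[0,0,-0.7],"gripper":0.1},{"translation":[0.22,-0.22,3.15],"rot":[0,0,-0.7],"gripper":0.1},{"translation":[0.22,-0.22,3.35],"rot":[0,0,-0.7],"gripper":0.1},{"translation":[0.22,-0.22,3.44],"rot":[0,0,-0.7],"gripper":0.1}]' 30
python3 -c "
from h import *
go(486.7,321.8,-6,92.9)"
```

```text
time: 62.65
tool_pos: [485.0, 323.9, -6.4]
tcp_rot: [-2.159, -2.282, 0.002]
wrist_force: [-4.4, -3.1, 11.6]
opening: 0.223
grip_force: 31.2
GO [-0.09, 0.06, -0.02] [-0.1, 0.0, 0.3] psi now 93.2 time 62.65 pos [485.  323.9  -6.4] open 0.223 grip 31.2 F [-4.4 -3.1 11.6]
```

```bash
python3 -m inch '[{"translation":[-0.05,0.03,-0.05],"rot":[0,0,0.2],"gripper":0.1},{"translation":[-0.1,0.06,-0.05],"rot":[0,0,0.2],"gripper":0.1},{"translation":[-0.1,0.06,-0.02],"rot":[0,0,0.2],"gripper":0.1},{"translation":[-0.1,0.06,-0.02],"rot":[0,0,0.2],"gripper":0.36},{"translation":[-0.1,0.06,-0.02],"rot":[0,0,0.2],"gripper":0.36},{"translation":[-0.1,0.06,-0.3],"rot":[0,0,0.2],"gripper":0.36},{"translation":[-0.1,0.06,-1.2],"rot":[0,0,0.2],"gripper":0.36},{"translation":[-0.1,0.06,-2.6],"rot":[0,0,0.2],"gripper":0.4}]' 30
python3 -m inch '[{"translation":[0.1,-0.3,-1.6],"rot":[0,0,0],"gripper":0.6},{"translation":[0.2,-0.8,-3.2],"rot":[0,0,0],"gripper":1},{"translation":[0.2,-1.2,-4.8],"rot":[0,0,0],"gripper":1},{"translation":[0.2,-1.4,-5.8],"rot":[0,0,0],"gripper":1},{"translation":[0.2,-1.4,-6],"rot":[0,0,0],"gripper":1},{"translation":[0.2,-1.4,-6],"rot":[0,0,0],"gripper":1},{"translation":[0.2,-1.4,-6],"rot":[0,0,0],"gripper":1},{"translation":[0.2,-1.4,-6],"rot":[0,0,0],"gripper":1}]' 30
cat > sq.py <<'E'
from h import *
s=snap("wrist"); W=cloud(s); save(s,"sq.png"); c=np.array([450.9,277.9]); a=np.radians(2.9); n=np.array([np.cos(a),np.sin(a)]); e=np.array([-n[1],n[0]])
q=near(W,c,112); r=rect(q[(q[:,2]>30)],30,38); 
print("rim",r,"tab",rect(q,60,86))
L=np.c_[(q[:,:2]-c)@n,(q[:,:2]-c)@e,q[:,2]]
for sx in(1,-1):
  for sy in(1,-1):
    k=L[(sx*L[:,0]>8)&(sx*L[:,0]<69)&(sy*L[:,1]>0)&(np.abs(L[:,1])<69.5)]; k=k[(k[:,2]>28)&(k[:,2]<45)]
    if len(k)>80: print("bar local",sx,sy,rect(k,28,45),"z",np.median(k[:,2]))
go(0,0,0,0)
s=snap("side"); W=cloud(s)
for o in nets.outline_of("bar1","side")[:5]: print(round(o["p"],2),rect(W[o["pixels"]],16,30),s["frame"][o["pixels"]].mean(0).astype(int))
go(681,92,120,0)
E
python3 sq.py
```

```text
time: 63.45
tool_pos: [485.4, 320.7, 57.9]
tcp_rot: [-2.163, -2.278, 0.007]
wrist_force: [1.1, 0.7, 0.2]
opening: 0.401
grip_force: 0.0
time: 64.25
tool_pos: [451.2, 324.2, 206.9]
tcp_rot: [2.164, 2.277, -0.005]
wrist_force: [-0.4, 0.5, 0.3]
opening: 1.003
grip_force: 0.0
rim (array([450.8, 277.8]), array([151.4, 150.3]), -86.9, 5147) tab (array([450.8, 278.5]), array([40.6,  9.4]), -87.1, 634)
bar local 1 1 (array([38.9, 35.4]), array([64.1, 20.2]), -90.0, 1532) z 34.4825875087136
GO [-12.01, -18.67, 8.35] [0.0, 0.2, 92.9] psi now 92.9 time 64.3 pos [451.2 324.2 207. ] open 0.998 grip 0.0 F [ 0.4  0.3 -0.4]
0.87 (array([660.8,  96.4]), array([64.2, 25.7]), 0.2, 216) [133 133 130]
0.82 (array([680.6, 199.2]), array([62.3, 27.3]), -18.5, 197) [130 130 127]
0.65 (array([485. , 310.8]), array([66.9, 18.6]), -83.5, 57) [141 141 136]
0.64 (array([ 535.9, -132.5]), array([68.6, 21.6]), 41.3, 312) [ 70 108  75]
GO [-9.75, 8.7, 3.5] [0.0, 0.1, 92.9] psi now 92.9 time 64.4 pos [451.4 324.4 207.5] open 0.995 grip 0.0 F [ 0.6 -0.4 -0.7]
```

```bash
python3 -m inch '[{"translation":[-0.5,0.4,0],"rot":[0,0,5],"gripper":1},{"translation":[-1.6,1.4,0.3],"rot":[0,0,13],"gripper":1},{"translation":[-2.9,2.6,0.8],"rot":[0,0,21],"gripper":1},{"translation":[-4.2,3.8,1.3],"rot":[0,0,29],"gripper":1},{"translation":[-5.5,5,1.8],"rot":[0,0,37],"gripper":1},{"translation":[-6.8,6.1,2.3],"rot":[0,0,45],"gripper":1},{"translation":[-7.9,7.1,2.8],"rot":[0,0,53],"gripper":1},{"translation":[-8.8,7.9,3.2],"rot":[0,0,61],"gripper":1}]' 30
python3 -c "
from h import *
go(681,95,120,0)"
```

```text
time: 65.2
tool_pos: [661.3, 112.7, 127.2]
tcp_rot: [3.022, 0.853, -0.002]
wrist_force: [-0.2, 0.3, -0.2]
opening: 0.998
grip_force: 0.0
GO [0.3, 1.01, 0.29] [0.1, 0.1, 31.5] psi now 31.5 time 65.2 pos [661.3 112.7 127.2] open 0.998 grip 0.0 F [-0.2  0.3 -0.2]
```

```bash
python3 -m inch '[{"translation":[0.1,0.2,0.1],"rot":[0,0,6],"gripper":1},{"translation":[0.2,0.5,0.2],"rot":[0,0,14],"gripper":1},{"translation":[0.3,0.8,0.2],"rot":[0,0,22],"gripper":1},{"translation":[0.3,1,0.2],"rot":[0,0,29],"gripper":1},{"translation":[0.3,1,0.2],"rot":[0,0,31.5],"gripper":1},{"translation":[0.3,1,0.2],"rot":[0,0,31.5],"gripper":1},{"translation":[0.3,1,0.2],"rot":[0,0,31.5],"gripper":1},{"translation":[0.3,1,0.2],"rot":[0,0,31.5],"gripper":1}]' 30
python3 look.py w13.png bar,661,96
```

```text
time: 66.0
tool_pos: [679.8, 98.4, 123.5]
tcp_rot: [-3.141, -0.014, 0.001]
wrist_force: [-0.1, -0.2, -0.7]
opening: 1.003
grip_force: 0.0
bar (array([661.6,  97.5]), array([64., 20.]), -0.7, 2261) all (array([661.6,  97.5]), array([64., 20.]), -0.7, 2371) z99 247.9867320462043
GO [-27.23, 3.69, 4.95] [-0.0, 0.0, 0.5] psi now 0.5 time 66.05 pos [679.8  98.3 123.6] open 1.0 grip 0.0 F [-0.3  0.7  0.2]
```

```bash
python3 -m inch '[{"translation":[-0.4,0.02,0.6],"rot":[0,0,1.2],"gripper":0.9},{"translation":[-0.8,0.03,1.6],"rot":[0,0,1.2],"gripper":0.8},{"translation":[-0.97,0.03,2.8],"rot":[0,0,1.2],"gripper":0.7},{"translation":[-0.97,0.03,3.9],"rot":[0,0,1.2],"gripper":0.6},{"translation":[-0.97,0.03,4.8],"rot":[0,0,1.2],"gripper":0.6},{"translation":[-0.97,0.03,5.35],"rot":[0,0,1.2],"gripper":0.5},{"translation":[-0.97,0.03,5.6],"rot":[0,0,1.2],"gripper":0.5},{"translation":[-0.97,0.03,5.66],"rot":[0,0,1.2],"gripper":0.45}]' 30
python3 -m inch '[{"translation":[0,0,0],"rot":[0,0,0],"gripper":0.35},{"translation":[0,0,0],"rot":[0,0,0],"gripper":0.25},{"translation":[0,0,0],"rot":[0,0,0],"gripper":0.15},{"translation":[0,0,0],"rot":[0,0,0],"gripper":0.1},{"translation":[0,0,0],"rot":[0,0,0],"gripper":0.1},{"translation":[0,0,0],"rot":[0,0,0],"gripper":0.1},{"translation":[0,0,-0.2],"rot":[0,0,0],"gripper":0.1},{"translation":[0,0,-0.8],"rot":[0,0,0],"gripper":0.1}]' 30
python3 -c "
from h import *
go(490.7,237.8,80,92.9)"
```

```text
time: 66.85
tool_pos: [655.7, 97.2, -17.9]
tcp_rot: [3.141, -0.02, -0.0]
wrist_force: [-0.4, -0.3, 0.4]
opening: 0.451
grip_force: 0.0
time: 67.65
tool_pos: [653.8, 97.1, 1.0]
tcp_rot: [3.141, -0.02, -0.006]
wrist_force: [-0.4, -0.2, -1.2]
opening: 0.221
grip_force: 29.8
GO [-6.61, -5.54, -3.14] [-0.1, 0.2, -93.6] psi now -0.7 time 67.65 pos [653.8  97.1   1. ] open 0.221 grip 29.8 F [-0.4 -0.2 -1.2]
```

```bash
python3 -m inch '[{"translation":[0,0,-0.8],"rot":[0,0,-4],"gripper":0.1},{"translation":[-0.2,-0.2,-1.8],"rot":[0,0,-11],"gripper":0.1},{"translation":[-0.8,-0.7,-2.7],"rot":[0,0,-19],"gripper":0.1},{"translation":[-1.8,-1.5,-3.1],"rot":[0,0,-27],"gripper":0.1},{"translation":[-2.9,-2.4,-3.1],"rot":[0,0,-35],"gripper":0.1},{"translation":[-4,-3.3,-3.1],"rot":[0,0,-43],"gripper":0.1},{"translation":[-5,-4.2,-3.1],"rot":[0,0,-51],"gripper":0.1},{"translation":[-5.8,-4.8,-3.1],"rot":[0,0,-59],"gripper":0.1}]' 30
python3 -c "
from h import *
go(491,237.4,80,92.9)"
```

```text
time: 68.45
tool_pos: [510.5, 221.0, 80.6]
tcp_rot: [-2.738, -1.539, -0.001]
wrist_force: [-0.1, 0.3, -0.8]
opening: 0.222
grip_force: 29.8
GO [0.16, -1.01, 0.02] [-0.0, -0.1, -34.2] psi now 58.7 time 68.45 pos [510.5 221.   80.6] open 0.222 grip 29.8 F [-0.1  0.3 -0.8]
```

```bash
python3 -m inch '[{"translation":[0,-0.3,0],"rot":[0,0,-7],"gripper":0.1},{"translation":[0.1,-0.6,0],"rot":[0,0,-15],"gripper":0.1},{"translation":[0.16,-0.9,0],"rot":[0,0,-23],"gripper":0.1},{"translation":[0.16,-1,0],"rot":[0,0,-30],"gripper":0.1},{"translation":[0.16,-1,0],"rot":[0,0,-34.2],"gripper":0.1},{"translation":[0.16,-1,0],"rot":[0,0,-34.2],"gripper":0.1},{"translation":[0.16,-1,0],"rot":[0,0,-34.2],"gripper":0.1},{"translation":[0.16,-1,0],"rot":[0,0,-34.2],"gripper":0.1}]' 30
python3 chk.py 450.9 277.9 491 237.4 -6 92.9; python3 held.py
```

```text
time: 69.25
tool_pos: [493.3, 235.4, 80.0]
tcp_rot: [2.175, 2.267, 0.0]
wrist_force: [0.3, -0.6, -0.4]
opening: 0.224
grip_force: 29.8
rim (array([450.5, 278.6]), array([151. , 150.9]), 3.0, 15605) tab (array([450.8, 278.8]), array([39.7, 10.8]), -86.7, 2745)
side rim (array([450.3, 277.8]), array([157. , 150.2]), -86.9, 431) tab (array([449.9, 276.5]), array([44.5, 10.2]), -87.4, 88)
GO [0.08, -0.08, 3.43] [0.0, 0.0, -0.5] psi now 92.4 time 69.35 pos [493.2 235.5  79.8] open 0.224 grip 29.8 F [ 0.2  0.2 -1. ]
held: z [-39.98381986 -37.73343439 -22.59326515] x [12.8112516  37.68829196] y [-9.92812127  9.96149496]
```

```bash
python3 -m inch '[{"translation":[0.02,-0.02,0.3],"rot":[0,0,-0.3],"gripper":0.1},{"translation":[0.04,-0.05,0.9],"rot":[0,0,-0.4],"gripper":0.1},{"translation":[0.04,-0.05,1.6],"rot":[0,0,-0.4],"gripper":0.1},{"translation":[0.04,-0.05,2.3],"rot":[0,0,-0.4],"gripper":0.1},{"translation":[0.04,-0.05,2.8],"rot":[0,0,-0.4],"gripper":0.1},{"translation":[0.04,-0.05,3.15],"rot":[0,0,-0.4],"gripper":0.1},{"translation":[0.04,-0.05,3.33],"rot":[0,0,-0.4],"gripper":0.1},{"translation":[0.04,-0.05,3.41],"rot":[0,0,-0.4],"gripper":0.1}]' 30
python3 -c "
from h import *
go(491,237.4,-6,92.9)"
```

```text
time: 70.2
tool_pos: [491.7, 236.4, -5.9]
tcp_rot: [2.165, 2.276, -0.001]
wrist_force: [0.2, 0.0, -0.3]
opening: 0.226
grip_force: 29.8
GO [0.04, -0.03, 0.0] [-0.0, 0.0, -0.0] psi now 92.9 time 70.2 pos [491.7 236.4  -5.9] open 0.226 grip 29.8 F [ 0.2  0.  -0.3]
```

```bash
python3 -m inch '[{"translation":[0.04,0,0.02],"rot":[0,0,0],"gripper":0.1},{"translation":[0.04,0,0.04],"rot":[0,0,0],"gripper":0.1},{"translation":[0.04,0,0.04],"rot":[0,0,0],"gripper":0.36},{"translation":[0.04,0,0.04],"rot":[0,0,0],"gripper":0.36},{"translation":[0.04,0,0],"rot":[0,0,0],"gripper":0.36},{"translation":[0.04,0,-0.4],"rot":[0,0,0],"gripper":0.36},{"translation":[0.04,0,-1.3],"rot":[0,0,0],"gripper":0.36},{"translation":[0.04,0,-2.7],"rot":[0,0,0],"gripper":0.4}]' 30
python3 -m inch '[{"translation":[0.8,-0.3,-1.6],"rot":[0,0,0],"gripper":0.6},{"translation":[2,-0.8,-3.2],"rot":[0,0,0],"gripper":1},{"translation":[3,-1.3,-4.8],"rot":[0,0,0],"gripper":1},{"translation":[3.4,-1.5,-5.8],"rot":[0,0,0],"gripper":1},{"translation":[3.4,-1.5,-6],"rot":[0,0,0],"gripper":1},{"translation":[3.4,-1.5,-6],"rot":[0,0,0],"gripper":1},{"translation":[3.4,-1.5,-6],"rot":[0,0,0],"gripper":1},{"translation":[3.4,-1.5,-6],"rot":[0,0,0],"gripper":1}]' 30
python3 sq.py; python3 -c "
from h import *
go(662,205,120,161.4)"
```

```text
time: 71.0
tool_pos: [490.4, 236.7, 61.7]
tcp_rot: [-2.165, -2.276, 0.006]
wrist_force: [0.2, 0.3, -0.5]
opening: 0.395
grip_force: 0.0
time: 71.8
tool_pos: [449.9, 318.9, 210.4]
tcp_rot: [2.168, 2.274, -0.005]
wrist_force: [-0.6, -0.4, -0.4]
opening: 0.998
grip_force: 0.0
rim (array([450.8, 278.1]), array([150.7, 150.5]), -87.0, 6281) tab (array([450.7, 278.8]), array([39.6,  9.5]), -87.3, 619)
bar local 1 1 (array([38.9, 35.3]), array([64.4, 20.1]), -89.8, 1509) z 34.46710183624165
bar local 1 -1 (array([ 45.4, -37.2]), array([64.8, 32.4]), -89.3, 1313) z 34.55515009137685
GO [-11.87, -18.57, 8.48] [0.0, 0.2, 92.8] psi now 92.8 time 71.85 pos [449.9 319.1 210.4] open 1.001 grip 0.0 F [ 0.3 -0.4  0. ]
0.84 (array([680.2, 198.6]), array([62.2, 25.2]), -17.5, 198) [132 132 129]
0.77 (array([ 535.7, -132. ]), array([66.3, 22. ]), 40.5, 293) [ 68 108  74]
0.67 (array([490.1, 242. ]), array([50.6, 18.2]), -86.7, 20) [138 137 133]
0.62 (array([ 464.2, -323.8]), array([66.9, 32. ]), 63.3, 382) [86 84 84]
0.47 (array([485.9, 311.8]), array([66.1, 17.7]), -86.8, 37) [151 150 146]
GO [-9.54, 8.79, 3.64] [0.0, 0.1, 92.8] psi now 92.8 time 71.95 pos [450.  319.6 210.9] open 1.005 grip 0.0 F [0.1 0.3 0.1]
GO [-4.99, 8.25, 3.63] [-0.1, 0.0, -68.6] psi now 92.8 time 71.95 pos [450.  319.6 210.9] open 1.005 grip 0.0 F [0.1 0.3 0.1]
```

```bash
python3 -m inch '[{"translation":[-0.3,0.6,0.1],"rot":[0,0,-5],"gripper":1},{"translation":[-1,1.7,0.4],"rot":[0,0,-13],"gripper":1},{"translation":[-1.8,3,1],"rot":[0,0,-21],"gripper":1},{"translation":[-2.7,4.4,1.7],"rot":[0,0,-29],"gripper":1},{"translation":[-3.5,5.8,2.4],"rot":[0,0,-37],"gripper":1},{"translation":[-4.3,7.1,3],"rot":[0,0,-45],"gripper":1},{"translation":[-4.8,7.9,3.4],"rot":[0,0,-53],"gripper":1},{"translation":[-4.99,8.25,3.63],"rot":[0,0,-61],"gripper":1}]' 30
python3 -m inch '[{"translation":[0,0,0],"rot":[0,0,-6],"gripper":1},{"translation":[0,0,0],"rot":[0,0,-7.6],"gripper":1},{"translation":[0,0,0],"rot":[0,0,-7.6],"gripper":1},{"translation":[0,0,0],"rot":[0,0,-7.6],"gripper":1},{"translation":[0,0,0],"rot":[0,0,-7.6],"gripper":1},{"translation":[0,0,0],"rot":[0,0,-7.6],"gripper":1},{"translation":[0,0,0],"rot":[0,0,-7.6],"gripper":1},{"translation":[0,0,0],"rot":[0,0,-7.6],"gripper":1}]' 30
python3 look.py w14.png bar,680,199
```

```text
time: 72.75
tool_pos: [663.8, 202.2, 118.6]
tcp_rot: [-0.708, -3.06, 0.006]
wrist_force: [-0.8, 0.7, 0.3]
opening: 1.0
grip_force: 0.0
time: 73.55
tool_pos: [662.2, 206.4, 121.4]
tcp_rot: [0.506, 3.1, 0.0]
wrist_force: [0.2, 0.4, -0.4]
opening: 1.004
grip_force: 0.0
bar (array([681.5, 199.5]), array([64.2, 19.9]), -18.1, 2299) all (array([681.6, 199.6]), array([64.2, 20. ]), -18.2, 2416) z99 245.93193220309934
GO [22.49, -16.25, 4.85] [0.0, -0.0, 161.5] psi now 161.5 time 73.6 pos [662.2 206.4 121.3] open 1.001 grip 0.0 F [0.4 0.7 0.5]
```

```bash
python3 -m inch '[{"translation":[-0.3,0,0.6],"rot":[0,0,-0.3],"gripper":0.9},{"translation":[-0.58,-0.01,1.6],"rot":[0,0,-0.3],"gripper":0.8},{"translation":[-0.58,-0.01,2.8],"rot":[0,0,-0.3],"gripper":0.7},{"translation":[-0.58,-0.01,3.9],"rot":[0,0,-0.3],"gripper":0.6},{"translation":[-0.58,-0.01,4.8],"rot":[0,0,-0.3],"gripper":0.6},{"translation":[-0.58,-0.01,5.3],"rot":[0,0,-0.3],"gripper":0.5},{"translation":[-0.58,-0.01,5.52],"rot":[0,0,-0.3],"gripper":0.5},{"translation":[-0.58,-0.01,5.57],"rot":[0,0,-0.3],"gripper":0.45}]' 30
python3 -m inch '[{"translation":[0,0,0],"rot":[0,0,0],"gripper":0.35},{"translation":[0,0,0],"rot":[0,0,0],"gripper":0.25},{"translation":[0,0,0],"rot":[0,0,0],"gripper":0.15},{"translation":[0,0,0],"rot":[0,0,0],"gripper":0.1},{"translation":[0,0,0],"rot":[0,0,0],"gripper":0.1},{"translation":[0,0,0],"rot":[0,0,0],"gripper":0.1},{"translation":[0,0,-0.2],"rot":[0,0,0],"gripper":0.1},{"translation":[0,0,-0.8],"rot":[0,0,0],"gripper":0.1}]' 30
python3 -c "
from h import *
go(410.8,317.5,95,92.9)"
```

```text
time: 74.4
tool_pos: [676.0, 201.2, -18.5]
tcp_rot: [-0.498, -3.102, 0.001]
wrist_force: [0.4, 0.4, 0.1]
opening: 0.451
grip_force: 0.0
time: 75.2
tool_pos: [673.9, 200.9, 0.3]
tcp_rot: [-0.497, -3.098, 0.003]
wrist_force: [0.3, 0.8, -0.6]
opening: 0.226
grip_force: 29.9
GO [11.47, 1.12, -3.75] [-0.3, -0.1, 68.9] psi now 161.8 time 75.2 pos [6.739e+02 2.009e+02 3.000e-01] open 0.226 grip 29.9 F [ 0.3  0.8 -0.6]
```

```bash
python3 -m inch '[{"translation":[0,0,-0.8],"rot":[0,0,3],"gripper":0.1},{"translation":[0.3,0,-1.9],"rot":[0,0,9],"gripper":0.1},{"translation":[1.1,0.1,-3],"rot":[0,0,16],"gripper":0.1},{"translation":[2.4,0.25,-3.6],"rot":[0,0,24],"gripper":0.1},{"translation":[3.9,0.4,-3.75],"rot":[0,0,32],"gripper":0.1},{"translation":[5.4,0.55,-3.75],"rot":[0,0,40],"gripper":0.1},{"translation":[6.9,0.7,-3.75],"rot":[0,0,47],"gripper":0.1},{"translation":[8.3,0.8,-3.75],"rot":[0,0,54],"gripper":0.1}]' 30
python3 -c "
from h import *
go(410.8,317.5,95,92.9)"
```

```text
time: 76.0
tool_pos: [483.3, 286.3, 96.5]
tcp_rot: [-1.857, -2.533, -0.001]
wrist_force: [1.5, -0.2, -0.6]
opening: 0.225
grip_force: 29.9
GO [2.06, -2.39, 0.06] [0.0, -0.1, 14.6] psi now 107.5 time 76.0 pos [483.3 286.3  96.5] open 0.225 grip 29.9 F [ 1.5 -0.2 -0.6]
```

```bash
python3 -m inch '[{"translation":[0.6,-0.7,0],"rot":[0,0,4],"gripper":0.1},{"translation":[1.2,-1.4,0],"rot":[0,0,9],"gripper":0.1},{"translation":[1.7,-2,0],"rot":[0,0,13],"gripper":0.1},{"translation":[1.95,-2.25,0],"rot":[0,0,14.6],"gripper":0.1},{"translation":[2,-2.3,0],"rot":[0,0,14.6],"gripper":0.1},{"translation":[2,-2.3,0],"rot":[0,0,14.6],"gripper":0.1},{"translation":[2,-2.3,0],"rot":[0,0,14.6],"gripper":0.1},{"translation":[2,-2.3,0],"rot":[0,0,14.6],"gripper":0.1}]' 30
python3 chk.py 450.9 277.9 410.8 317.5 -6 92.9; python3 held.py
```

```text
time: 76.8
tool_pos: [415.9, 314.9, 95.9]
tcp_rot: [2.161, 2.28, 0.0]
wrist_force: [0.7, -0.3, -0.7]
opening: 0.226
grip_force: 29.9
rim (array([450.9, 278.5]), array([150.6, 150.5]), -87.0, 9230) tab (array([452.1, 295. ]), array([15. ,  8.3]), -41.6, 304)
side rim (array([450.3, 279.1]), array([158.4, 150.9]), -87.4, 756) tab (array([449.8, 276.4]), array([42.3, 10. ]), -86.7, 87)
GO [0.11, -0.19, 4.07] [0.0, 0.0, 0.2] psi now 93.1 time 76.9 pos [415.7 315.   95.7] open 0.226 grip 29.9 F [-0.5 -0.5 -1.4]
held: z [-39.95275082 -34.11680029 -22.48843197] x [12.81698459 27.38501783] y [-9.74191582 10.11397294]
```

```bash
python3 -m inch '[{"translation":[0.05,-0.1,0.4],"rot":[0,0,0.2],"gripper":0.1},{"translation":[0.08,-0.15,1.1],"rot":[0,0,0.2],"gripper":0.1},{"translation":[0.08,-0.15,2],"rot":[0,0,0.2],"gripper":0.1},{"translation":[0.08,-0.15,2.8],"rot":[0,0,0.2],"gripper":0.1},{"translation":[0.08,-0.15,3.4],"rot":[0,0,0.2],"gripper":0.1},{"translation":[0.08,-0.15,3.8],"rot":[0,0,0.2],"gripper":0.1},{"translation":[0.08,-0.15,3.97],"rot":[0,0,0.2],"gripper":0.1},{"translation":[0.08,-0.15,4.05],"rot":[0,0,0.2],"gripper":0.1}]' 30
python3 -c "
from h import *
go(410.8,317.5,-6,92.9)"
```

```text
time: 77.75
tool_pos: [411.3, 317.2, -5.8]
tcp_rot: [2.163, 2.278, -0.0]
wrist_force: [0.1, 0.2, -0.0]
opening: 0.222
grip_force: 29.9
GO [0.01, -0.02, 0.01] [-0.0, 0.0, 0.0] psi now 92.9 time 77.75 pos [411.3 317.2  -5.8] open 0.222 grip 29.9 F [ 0.1  0.2 -0. ]
```

```bash
python3 -m inch '[{"translation":[0,0,0.02],"rot":[0,0,0],"gripper":0.1},{"translation":[0,0,0.04],"rot":[0,0,0],"gripper":0.1},{"translation":[0,0,0.04],"rot":[0,0,0],"gripper":0.36},{"translation":[0,0,0.04],"rot":[0,0,0],"gripper":0.36},{"translation":[0,0,0],"rot":[0,0,0],"gripper":0.36},{"translation":[0,0,-0.4],"rot":[0,0,0],"gripper":0.36},{"translation":[0,0,-1.3],"rot":[0,0,0],"gripper":0.36},{"translation":[0,0,-2.7],"rot":[0,0,0],"gripper":0.4}]' 30
python3 -m inch '[{"translation":[0.2,0.3,-1.6],"rot":[0,0,0],"gripper":0.6},{"translation":[0.4,0.9,-3.2],"rot":[0,0,0],"gripper":1},{"translation":[0.4,1.4,-4.8],"rot":[0,0,0],"gripper":1},{"translation":[0.4,1.6,-5.8],"rot":[0,0,0],"gripper":1},{"translation":[0.4,1.6,-6],"rot":[0,0,0],"gripper":1},{"translation":[0.4,1.6,-6],"rot":[0,0,0],"gripper":1},{"translation":[0.4,1.6,-6],"rot":[0,0,0],"gripper":1},{"translation":[0.4,1.6,-6],"rot":[0,0,0],"gripper":1}]' 30
python3 sq.py
python3 - <<'E'
from h import *
s=snap("side"); save(s,"side9.png"); W=cloud(s)
q=near(W,(422.5,-303),112); print("round side rim",rect(q,28,38),"tab",rect(near(W,(422.5,-303),60),60,86)); 
a=s["frame"]; q=cv2.resize(cv2.imread("pics/sq.png"),(400,300)); b=cv2.resize(a[:,:,::-1],(400,300)); cv2.imwrite("pics/fin.png",np.hstack([q,b]))
E
```

```text
time: 78.55
tool_pos: [410.1, 316.1, 61.8]
tcp_rot: [2.164, 2.278, -0.006]
wrist_force: [0.3, 1.5, -0.0]
opening: 0.396
grip_force: 0.0
time: 79.35
tool_pos: [449.5, 328.8, 210.3]
tcp_rot: [-2.163, -2.278, 0.005]
wrist_force: [-0.1, 0.5, -0.5]
opening: 1.002
grip_force: 0.0
rim (array([450.8, 278.1]), array([150.8, 150.5]), -86.9, 7777) tab (array([450.8, 278.7]), array([40.2, 10. ]), -87.0, 621)
bar local 1 1 (array([38.9, 35.6]), array([63.9, 20.1]), -89.9, 1494) z 34.50620964854397
bar local 1 -1 (array([ 39.2, -36.9]), array([64.5, 20.1]), -89.9, 1296) z 34.58035058752708
bar local -1 1 (array([-37.1,  36.4]), array([64.3, 20.2]), -89.9, 1487) z 34.52703553880363
GO [-12.19, -18.63, 8.48] [-0.0, 0.2, 93.0] psi now 93.0 time 79.4 pos [449.7 328.8 210.5] open 0.998 grip 0.0 F [ 0.1 -0.6  0.1]
0.98 (array([ 536.2, -131.9]), array([65.9, 21.2]), 41.1, 310) [ 69 108  74]
0.8 (array([411.1, 308.8]), array([67.4, 19.1]), -86.8, 56) [143 143 138]
0.73 (array([ 677. , -412.7]), array([100.3,  21.7]), -15.9, 175) [124  40  37]
0.48 (array([486.7, 315.4]), array([68.3, 19. ]), -87.3, 45) [152 152 148]
0.44 (array([488.2, 248.7]), array([54.6, 18.1]), 87.4, 20) [137 137 133]
GO [-9.94, 8.74, 3.64] [-0.0, 0.1, 93.0] psi now 93.0 time 79.5 pos [450.1 329.  211. ] open 1.0 grip 0.0 F [ 0.2 -0.2 -1.2]
round side rim (array([ 422.4, -303.7]), array([150.7, 147.8]), 74.5, 873) tab (array([ 422.9, -304.7]), array([41.4, 10.5]), 69.3, 183)
```

View pics/fin.png

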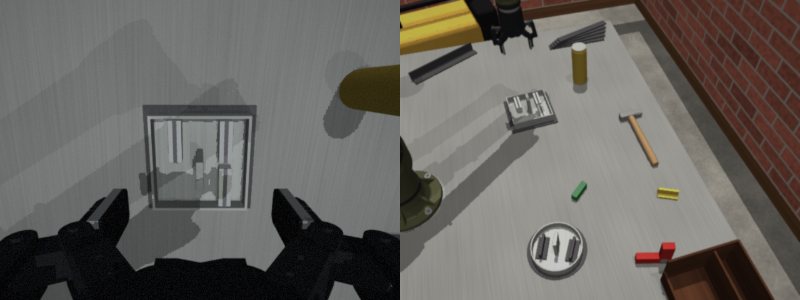

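The square tray (left half, about (200,160)) stands centred on its plate and holds the three bars. The round tray (right half, about (557,248)) is centred on its plate and holds both tees. The gripper is open and clear of everything.

```bash
python3 -c "
from bench import manip
print(manip.job_done())"
```

```text
the job is handed in; nothing more can be done
None
```

Job handed in at about 80 s. By the final images, both trays stand within about 1 mm of centre on their own plates, and the square one is lined up with its plate's edges. The three ceramic bars (held at about 30 N) lie flat in the square tray and the two steel tees flat in the round tray; laying the tees nudged the round tray about 6 mm and then 2 mm off centre, and I re-centred it each time.

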